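Clear the cup out of the bench squeezer and squeeze the rivet

TASK

A chipped porcelain cup has been left upturned over the rivet that stands up from the washer plates in the bench squeezer. Take the cup out with a light grip, set it down gently on the round cork mat, still bottom up, then push the squeezer's plunger down by its knob until you feel the die bear on the rivet, hold a steady push of roughly 15 to 20 newtons there for about a second, and leave the plunger down on the rivet. Keep the plates on their anvil and leave the other things on the bench where they are.

Things in the scene. Friction and masses are not known exactly. Their poses are not given: they have to be found in the camera images.
- squeezer: fixed grey C-frame bench squeezer: base plate 200 (x, from -80 to +120) x 130 x 15 mm, one column behind (own x from +75 to +115, 70 wide) and an arm 44 mm wide reaching forward over the anvil at heights 181 to 203 mm, ending in a round boss of radius 22 on the plunger's axis. Origin on the bench on the plunger's axis; its own -x side is the open front and both sides are open too
- plunger (a joint): vertical slide of the hand plunger, in m: 0 fully raised (the start), grows downward, end stop at 0.112. A steel rod of 20 mm diameter with a mushroom knob of 48 mm diameter and 20 mm height on top; friction holds it (with its weight) where it is left; pushing it down takes about 3 to 6 N
- knob_top (a point): centre of the flat top (32 mm diameter) of the plunger's knob, 171 mm above the underside of the die; about 337 mm above the bench when raised
- die (a point): steel disc on the plunger's lower end, 40 mm diameter, 14 mm high; this point is the centre of its flat underside, 166 mm above the bench when raised
- anvil: fixed round steel anvil under the die, 92 mm diameter, on a screw, so its height differs from time to time; its top is 30 mm above its origin
- stack: loose stack of aluminium washer plates treated as one piece, 90 mm diameter, 22 mm high, lying on the anvil, with a flat-ended steel rivet of 24 mm diameter stuck fast in its centre; the rivet stands 6 to 24 mm above the top plate, differently each time, hidden by the cup at first and not given: it must be felt (or seen). Stack origin at the centre of its underside, z up
- cup: chipped white porcelain cup, no handle, upturned over the rivet on the stack: 60 mm high, 62 mm outer diameter (52 mm at the very top), wall 3 mm, about 160 g; origin at the centre of its rim, now its underside, z up. Only 100 to 115 mm are free between stack and die: reach in tilted about 45 degrees from the open front, and raise it some 28 mm to clear the rivet
- mat: fixed round cork mat on the bench, 130 mm diameter, 6 mm thick; origin at the centre of its underside
- hammer: bystander: copper-faced hammer lying on the bench, 200 mm long along its own x, origin about its middle
- punch: bystander: steel rivet punch standing upright, 30 mm diameter, 110 mm high, origin at its foot
- spare_plates: bystander: smaller stack of aluminium plates on the bench, 70 mm diameter, 27.5 mm high, origin at its underside
Things that resemble listed ones, but are neither listed nor needed, are in the scene too. Of the things shaped like the mat, the cork one is meant.

How it is judged:
On the way, in this order (a step that is already met when the one before it is completed fails the run):
1. the cup stands bottom up on the cork mat, let go (horizontal distance between cup and mat below 0.042 m and z of cup in the frame of mat between 0.003 and 0.01 m and angle between cup's own z axis and vertical below 0.1 rad and contact force between cup and the fingers below 0.1 N and linear speed of cup below 0.03 m/s), for 0.2 s.
2. the die is pressed on the rivet in the stack with more than 8 N for half a second, the cup being on the mat (all of step 1 and contact force between plunger and stack above 8 N), for 0.5 s.
At the end, for the whole second after the job is handed in: The cup stands bottom up, level (0.1 rad), released and still on the cork mat, centres within 42 mm; the die still bears on the rivet (over 0.2 N); the stack lies flat on the anvil, within 12 mm of its centre; hammer, punch and spare plates are within 30 mm of where they began (all of step 1 and z of die in the frame of stack between 0.024 and 0.049 m and contact force between plunger and stack above 0.2 N and velocity of joint plunger between -0.01 and 0.01 m/s and horizontal distance between stack and anvil below 0.012 m and angle between stack's own z axis and vertical below 0.05 rad and z of stack in the frame of anvil below 0.034 m and distance of each of hammer, punch, spare_plates from where it was at the start of the episode below 0.03 m); the robot touches nothing.
It fails at once if the cup is squeezed with more than 60 N in all (contact force between cup and the fingers above 60 N).
It fails at once if the cup is tipped by more than 0.6 rad (angle between cup's own z axis and vertical above 0.6 rad).
It fails at once if the cup falls: faster than 0.5 m/s with no finger on it (linear speed of cup above 0.5 m/s and contact force between cup and the fingers below 0.05 N).
It fails at once if the die is pressed on the rivet or stack with more than 34 N (contact force between plunger and stack above 34 N).
It fails at once if the hammer, the punch or the spare plates are moved by more than 30 mm (distance of any of hammer, punch, spare_plates from where it was at the start of the episode above 0.03 m).
It also fails if it takes over 72 s, if anything falls off the work surface, if the arm or the gripper's body presses on something with over 40 N, if the wrist force passes 120 N, or if a joint passes its speed limit or range.

ROBOT

A 6-joint arm with a two-finger parallel gripper is mounted at the origin on the work surface. World frame = base frame: x ahead of the robot, y to its left, z up, the work surface at z = 0. Lengths are in m, angles in rad, forces in N, time in s.
With the tool pointing down it reaches from about 0.35 to 0.775 m from the base axis. Payload 7.3 kg.
Tool frame: the origin (TCP) lies midway between the tips of the shut fingers; the grasp point (between the pads) lies 19 mm behind it (tcp_to_grasp is the distance from the TCP to the grasp point, in m); z points along the fingers, y is the line along which they close (so a half turn about z gives the same grasp; the last joint's range is limited). The gripper opens to 92 mm and grips with 3 to 60 N. Pads are 19 mm wide; open, the fingers measure 130 mm over their backs; the gripper's body (75 mm by 190 mm) begins 47 mm behind the grasp point.
Start: joints at [1.034, 0.342, 1.524, -0, 1.275, -0.146], TCP at [0.2, 0.485, 0.227] pointing down, gripper open.
Joint ranges: [-2.53, 2.53], [-0.77, 2.02], [0.04, 2.7], [-1, 4.14], [0.28, 2.66], [-3.11, 3.11]. Speed limits (rad/s): [2.57, 2.57, 3.14, 3.14, 3.14, 3.14].

INTERFACE

Orientations are given as [roll, pitch, yaw] about the fixed x, y, z axes, in that order (R = Rz(yaw) Ry(pitch) Rx(roll)).
In Python, from cell import observe, read_camera, calibration, hand_in, tcp_to_grasp gives the robot as it stands.
- The arm moves only by the tool send_rows, never from a script. Its argument "targets" is a list of rows, each a list of 5 numbers: the opening, from 0 (shut) to 1 (fully open), then the shift along the world's x, y, z in m, then the turn about the world's z in rad. A call has 1 to 5 rows; each row shifts and turns the commanded pose from where the row before left it; what a row does not reach is not made up. A row lasts 1/10 s, in which the tool goes at most 50 mm and 8.59 degrees, less where a joint would pass 70% of its speed; a pose out of reach is approached as far as the arm can. A call is refused whole if a number of a shift passes 0.05 or a number of a turn 0.15, either way. A call with a gripper value outside its range is refused whole. The fingers move at their own pace and stop on an object; "grip_force" is the grip in N (left out, the last holds). Time passes only in rows, so rows that do not move let the fingers close. It gives the time, the measured TCP pose, the force, the opening and the grip force at its end, in the units of the state.
- observe(): the state, without advancing time (a new reading comes with each control period).
- read_camera(name): name is "scene" or "top" or "wrist"; returns (picture, depth): 480x640x3 uint8, red, green, blue; 480x640 float32, m along the optical axis (not along the pixel's ray), 0 where there is no reading.
- calibration(name): a dict with "intrinsics" (3x3 intrinsics, pixels), "k1" (the pictures are not rectified: a ray, as slopes to the right and down, at radius r is drawn at 1 + k1 r^2 times it, then the intrinsics apply), "world_to_cam" (4x4, takes a point from world to camera coordinates); the wrist camera has in their place "hand_eye" (4x4, takes a point from camera to tool coordinates, whose origin is the TCP and whose axes are the flange's). Camera axes: x right, y up, looking along -z (the intrinsics and any distortion apply to the point x, -y, -z); pixel columns grow to the right and rows downward; lengths in m; the calibration is good to about 2 mm. A picture is of the moment at which its call begins: read the wrist's pose just before it. calibration takes no time and is no camera call.
- hand_in(): hands the job in; it is judged then, once.
The state is a dict: "time": time; "qpos": joint angles; "qvel": joint speeds; "joint_efforts": joint torques, N m; "tool_pos": TCP position; "tool_rot": TCP orientation; "contact_force": force on the tool from outside, world axes, zero at the start; "torque": the same for the moment, N m; "opening": finger opening in m; "grip_force": force on a finger pad.
Only numpy, scipy, OpenCV 4.12 (cv2) and the standard library are available. Lean on these libraries where they do the work, as an engineer would, in place of code of your own. Each camera call takes 0.05 s, during which the arm holds its last target. There are 200 camera calls.

## Working session

There is one attempt and no reset: what is moved stays moved. The work goes in short steps, Python scripts to look and compute and a tool call to move; the robot and the scene stay as the last step left them, time stands still between calls to the robot, and variables do not carry over. Pictures are saved under pics/ and viewed, at most 10 in all, crops included, and the job is handed in when it is done.

Besides the shell and the picture viewer there is one more tool, called by a JSON object that holds its "name" and its "arguments". send_rows: Moves the arm, as the interface text tells. Its arguments: {"type":"object","properties":{"targets":{"type":"array","items":{"type":"array","items":{"type":"number"}}},"grip_force":{"type":"number"}},"required":["targets"]}

```bash
ls; mkdir -p pics; cat > h.py <<'E'
import numpy as np, cv2
from cell import observe, read_camera, calibration, hand_in, tcp_to_grasp
from scipy.spatial.transform import Rotation as R
def cam(name,st=None):
    c=calibration(name)
    if name=='wrist':
        T=np.eye(4);T[:3,:3]=R.from_euler('xyz',st['tool_rot']).as_matrix();T[:3,3]=st['tool_pos']
        M=T@np.array(c['hand_eye'])
    else: M=np.linalg.inv(np.array(c['world_to_cam']))
    return np.array(c['intrinsics']),float(c['k1']),M
def rays(cm,uv):
    K,k1,M=cm
    p=cv2.undistortPoints(np.array(uv,float).reshape(-1,1,2),K,np.array([k1,0,0,0,0.])).reshape(-1,2)
    d=np.c_[p[:,0],-p[:,1],-np.ones(len(p))]
    return M[:3,3],d@M[:3,:3].T      # origin, ray per unit depth
def onplane(cm,uv,z):
    o,d=rays(cm,uv); return o+d*((z-o[2])/d[:,2])[:,None]
def bydepth(cm,uv,dep):
    o,d=rays(cm,uv); return o+d*np.array([dep[int(round(v)),int(round(u))] for u,v in uv])[:,None]
def cloud(cm,dep):
    v,u=np.mgrid[0:480,0:640]
    o,d=rays(cm,np.c_[u.ravel(),v.ravel()])
    return (o+d*dep.reshape(-1,1)).reshape(480,640,3)
E
python3 - <<'E'
from h import *
s=observe();print({k:np.round(v,3) for k,v in s.items()},tcp_to_grasp)
for n in('scene','top'):
    im,d=read_camera(n);cv2.imwrite(f'pics/{n}.png',im[:,:,::-1]);np.savez(f'{n}.npz',im=im,d=d)
    c=cam(n);print(n,c[0].round(1).tolist(),c[1],c[2].round(3).tolist())
E
```

```text
pics
{'time': np.float64(0.0), 'qpos': array([ 1.034,  0.343,  1.525, -0.   ,  1.275, -0.146]), 'qvel': array([-0.   , -0.001, -0.001, -0.   ,  0.001, -0.001]), 'joint_efforts': array([ -0.   , -43.124, -24.422,   0.072,   0.056,  -0.   ]), 'tool_pos': array([0.2  , 0.485, 0.226]), 'tool_rot': array([-3.14 , -0.   ,  2.751]), 'contact_force': array([-0.002,  0.079, -0.051]), 'torque': array([-0.018,  0.005, -0.003]), 'grip_force': np.float64(0.0), 'opening': np.float64(0.092)} 0.0188
scene [[474.1, 0.0, 316.3], [0.0, 474.1, 236.7], [0.0, 0.0, 1.0]] -0.02407390898511612 [[0.808, -0.336, 0.484, 1.107], [0.589, 0.486, -0.646, -0.779], [-0.018, 0.807, 0.59, 0.927], [0.0, 0.0, 0.0, 1.0]]
top [[547.1, 0.0, 314.0], [0.0, 547.1, 248.4], [0.0, 0.0, 1.0]] -0.08774960703010916 [[-0.025, 0.978, -0.209, 0.214], [-1.0, -0.026, -0.001, 0.005], [-0.006, 0.209, 0.978, 1.525], [0.0, 0.0, 0.0, 1.0]]
```

View pics/scene.png

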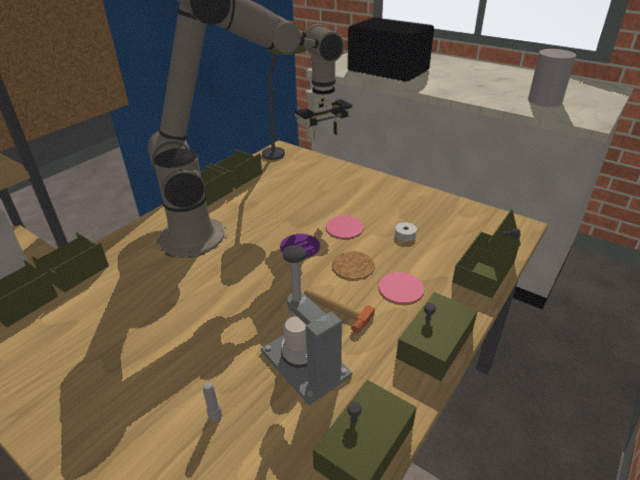

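View pics/top.png

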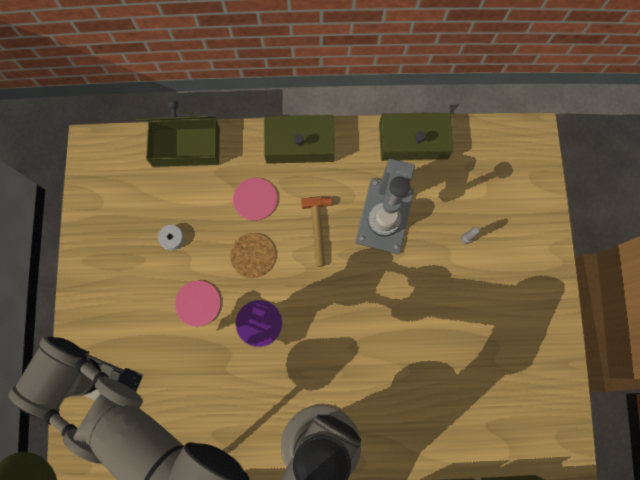

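The scene view shows the squeezer at about (310,350), with the white cup at (297,332). The hammer is at (340,310), the punch at (212,403) and the spare plates at (405,232). There are four mat-like discs in the top view:
- Pink at (255,199) and pink at (198,303).
- Purple at (259,323).
- Speckled brown at (253,255), scene (353,265). This is the only one with a cork colour and grain, so it is the mat meant.

Next I'll measure the positions and confirm the mat in a crop.

```bash
python3 - <<'E'
from h import *
D={}
for n in('scene','top'):
    f=np.load(n+'.npz');D[n]=(f['im'],f['d'],cam(n));
im,d,c=D['top']; hsv=cv2.cvtColor(im,cv2.COLOR_RGB2HSV)
P=cloud(c,d)
# mat: patch cluster
roi=np.zeros((480,640),np.uint8);roi[225:285,222:285]=1
m=((P[:,:,2]>0.003)&(P[:,:,2]<0.02)).astype(np.uint8)*roi
print('mat depth z at c',P[255,253],'px',m.sum())
h=hsv[255-8:263,245:261].reshape(-1,3).mean(0);print('hsv mat',h, 'table',hsv[270:280,285:300].reshape(-1,3).mean(0))
for nm,(u0,v0,u1,v1),zl,zh in [('sq+',(340,140,440,270),.01,.4)]:
  Q=P[v0:v1,u0:u1].reshape(-1,3)
  for a,b in((.01,.022),(.03,.06),(.06,.08),(.08,.1),(.1,.13),(.19,.215),(.325,.35)):
    q=Q[(Q[:,2]>a)&(Q[:,2]<b)]
    if len(q)>5:print(a,b,len(q),q.mean(0).round(3),q.min(0).round(3),q.max(0).round(3))
# base-plate
q=P[140:270,340:440].reshape(-1,3);s=(q[:,2]>.009)&(q[:,2]<.022);print('base minrect',cv2.minAreaRect((q[s][:,:2]*1000).astype(np.float32)))
s=(q[:,2]>.19)&(q[:,2]<.212);print('arm minrect',cv2.minAreaRect((q[s][:,:2]*1000).astype(np.float32)))
im2,d2,c2=D['scene'];P2=cloud(c2,d2)
w=P2[310:375,270:330]; h2=cv2.cvtColor(im2,cv2.COLOR_RGB2HSV)[310:375,270:330]
for a in range(15,210,8):
    q=w.reshape(-1,3);s=(q[:,2]>a/1e3)&(q[:,2]<a/1e3+.008)
    if s.sum():print(a,s.sum(),q[s].mean(0).round(3),'sat',h2.reshape(-1,3)[s].mean(0).round(0))
cr=np.hstack([cv2.resize(im[170:290,200:340],(420,360)),cv2.resize(im2[290:400,250:360],(360,360),interpolation=cv2.INTER_CUBIC)])
cv2.imwrite('pics/crop.png',cr[:,:,::-1])
E
```

```text
mat depth z at c [0.52453629 0.17949809 0.00447311] px 1652
hsv mat [ 16.390625 146.8125   139.875   ] table [ 19.32666667 127.40666667 156.48      ]
0.01 0.022 1594 [ 0.626 -0.196  0.015] [ 0.52  -0.369  0.01 ] [ 0.86  -0.078  0.022]
0.03 0.06 601 [ 0.687 -0.22   0.047] [ 0.566 -0.365  0.03 ] [ 0.851 -0.147  0.06 ]
0.06 0.08 783 [ 0.797 -0.267  0.069] [ 0.572 -0.36   0.06 ] [ 0.839 -0.151  0.08 ]
0.08 0.1 62 [ 0.626 -0.19   0.09 ] [ 0.571 -0.299  0.08 ] [ 0.829 -0.16   0.1  ]
0.1 0.13 353 [ 0.611 -0.191  0.112] [ 0.572 -0.306  0.1  ] [ 0.819 -0.16   0.128]
0.19 0.215 691 [ 0.671 -0.208  0.202] [ 0.589 -0.258  0.19 ] [ 0.73  -0.171  0.215]
0.325 0.35 340 [ 0.609 -0.192  0.335] [ 0.586 -0.216  0.325] [ 0.635 -0.169  0.342]
base minrect ((665.4035034179688, -221.6951141357422), (275.4019775390625, 384.39178466796875), 85.6260986328125)
arm minrect ((656.476318359375, -205.48190307617188), (70.05817413330078, 140.53759765625), 73.3546142578125)
15 186 [ 0.593 -0.231  0.017] sat [56.  9. 85.]
23 57 [ 0.625 -0.233  0.028] sat [82. 15. 50.]
31 75 [ 0.62  -0.234  0.035] sat [41. 15. 81.]
39
[... 315 characters left out ...]
 sat [39. 21. 87.]
95 111 [ 0.662 -0.232  0.099] sat [40. 22. 88.]
103 135 [ 0.647 -0.225  0.107] sat [32. 26. 98.]
111 342 [ 0.623 -0.208  0.114] sat [ 25.  33. 148.]
119 50 [ 0.708 -0.248  0.123] sat [56.  9. 70.]
127 56 [ 0.707 -0.249  0.131] sat [61. 10. 69.]
135 59 [ 0.708 -0.249  0.139] sat [63.  9. 69.]
143 58 [ 0.708 -0.25   0.147] sat [59.  8. 70.]
151 60 [ 0.707 -0.248  0.155] sat [56.  9. 70.]
159 68 [ 0.704 -0.248  0.163] sat [55. 11. 71.]
167 70 [ 0.684 -0.24   0.171] sat [55. 13. 74.]
175 69 [ 0.698 -0.246  0.179] sat [65. 10. 70.]
183 99 [ 0.687 -0.241  0.187] sat [57.  9. 69.]
191 106 [ 0.687 -0.241  0.195] sat [57. 10. 70.]
199 570 [ 0.687 -0.225  0.202] sat [ 44.   7. 110.]
```

View pics/crop.png

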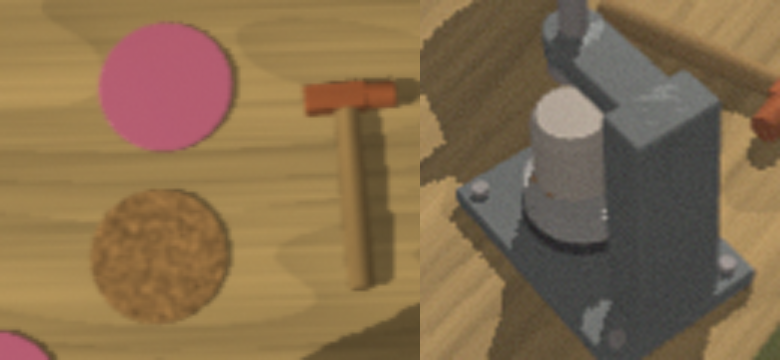

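{"name": "send_rows", "arguments": {"targets": [[1, 0, 0.05, 0.0, 0], [1, 0, 0.05, 0, 0], [1, 0, 0.05, 0, 0]]}}

```text
time: 0.4
tool_pos: [0.1999, 0.6368, 0.2266]
tool_rot: [-3.141, 0.0, 2.75]
contact_force: [1.0, 1.4, 0.6]
opening: 0.0918
grip_force: 0.0
```

The crop confirms it: the lower disc is speckled brown cork, the upper one plain pink. On the right, the cup stands on the plates under the squeezer's arm. My measurements are plunger axis about (0.610, -0.192), squeezer yaw about -17°, stack top about 54 mm and cup top about 114 mm.

Rows can't command tilt directly, so in free space I'll test how the arm "approaches" a pose beyond its reach.

{"name": "send_rows", "arguments": {"targets": [[1, 0.01, 0.05, 0, 0], [1, 0.01, 0.05, 0, 0], [1, 0.01, 0.05, 0, 0], [1, 0.0, 0.05, 0, 0]]}}

```text
time: 0.8
tool_pos: [0.2269, 0.7881, 0.2261]
tool_rot: [3.138, -0.0, 2.75]
contact_force: [1.0, 1.6, 0.6]
opening: 0.0916
grip_force: 0.0
```

{"name": "send_rows", "arguments": {"targets": [[1, 0.015, 0.05, 0, 0], [1, 0.015, 0.05, 0, 0], [1, 0.01, 0.05, 0, 0], [1, 0.0, 0.05, 0, 0]]}}

```text
time: 1.2
tool_pos: [0.2304, 0.8537, 0.1781]
tool_rot: [3.024, -0.013, 2.749]
contact_force: [0.6, 0.4, -0.5]
opening: 0.0918
grip_force: 0.0
```

```bash
python3 -c "
from h import *
s=observe();print(s['qpos'].round(3),s['tool_pos'],s['tool_rot'],s['qvel'].round(3))"
```

```text
[1.218 1.191 0.038 0.009 1.795 0.042] [0.23042527 0.85368403 0.17805821] [ 3.02445553 -0.01335661  2.74933989] [ 0.176  0.131 -0.01   0.02  -0.445  0.166]
```

{"name": "send_rows", "arguments": {"targets": [[1, -0.01, -0.05, 0, 0], [1, -0.01, -0.05, 0.0, 0], [1, 0, 0, 0, 0]]}}

```text
time: 1.5
tool_pos: [0.2207, 0.8089, 0.1775]
tool_rot: [3.04, -0.013, 2.752]
contact_force: [0.9, -0.9, -0.3]
opening: 0.0923
grip_force: 0.0
```

```bash
python3 -c "
from h import *
s=observe();print(s['qpos'].round(4),s['tool_pos'],s['tool_rot'],s['qvel'].round(3))"
```

```text
[1.2093 0.9792 0.4993 0.0102 1.5617 0.0296] [0.22071096 0.80886779 0.17748809] [ 3.04046487 -0.01319922  2.75153121] [ 0.001  0.056 -0.318  0.005  0.06   0.005]
```

```bash
python3 - <<'E'
from h import *
f=np.load('top.npz');P=cloud(cam('top'),f['d'])
for u,v in((20,200),(20,300),(50,200),(100,80),(200,90),(300,60),(420,60),(600,100),(600,300),(560,170),(580,250)):print((u,v),P[v,u].round(2))
f=np.load('scene.npz');P=cloud(cam('scene'),f['d'])
for u,v in((420,90),(480,100),(560,130),(390,40),(550,80),(450,180)):print((u,v),P[v,u].round(2))
E
```

```text
(20, 200) [ 0.89  1.2  -0.55]
(20, 300) [ 0.49  1.2  -0.61]
(50, 200) [ 0.96  1.18 -0.76]
(100, 80) [ 1.47  0.94 -0.64]
(200, 90) [ 1.46  0.51 -0.76]
(300, 60) [ 1.47  0.04 -0.55]
(420, 60) [ 1.47 -0.47 -0.56]
(600, 100) [ 1.37 -1.34 -0.75]
(600, 300) [ 0.41 -1.03 -0.42]
(560, 170) [ 0.76 -0.74 -0.  ]
(580, 250) [ 0.66 -1.15 -0.75]
(420, 90) [0.22 1.23 0.18]
(480, 100) [0.49 1.25 0.19]
(560, 130) [0.85 1.18 0.16]
(390, 40) [0.02 1.27 0.37]
(550, 80) [0.73 1.34 0.29]
(450, 180) [ 0.43  1.2  -0.21]
```

The tilt gained by over-reaching persists after backing off, so it can be ratcheted. I'll turn the tool so its x axis is radial, with a small excess to cancel the existing 0.1 rad side tilt.

{"name": "send_rows", "arguments": {"targets": [[1, 0, -0.01, 0.02, 0.14], [1, 0, -0.01, 0.02, 0.14], [1, 0, -0.01, 0.02, 0.14], [1, 0, 0, 0.02, 0.14], [1, 0, 0, 0.02, 0.14]]}}

```text
time: 2.0
tool_pos: [0.2233, 0.7853, 0.2862]
tool_rot: [3.021, -0.012, -2.826]
contact_force: [0.6, 1.5, 0.2]
opening: 0.0913
grip_force: 0.0
```

{"name": "send_rows", "arguments": {"targets": [[1, 0, 0, 0.02, 0.14], [1, 0, 0, 0.02, 0.14], [1, 0, 0, 0, 0.14], [1, 0, 0, 0, 0.14], [1, 0, 0, 0, 0.14]]}}

```text
time: 2.5
tool_pos: [0.2178, 0.7695, 0.3143]
tool_rot: [3.016, -0.003, -2.127]
contact_force: [-0.2, -0.2, -0.9]
opening: 0.0914
grip_force: 0.0
```

{"name": "send_rows", "arguments": {"targets": [[1, 0, 0, 0, 0.14], [1, 0, 0, 0, 0.14], [1, 0, 0, 0, 0]]}}

```text
time: 2.8
tool_pos: [0.2156, 0.7628, 0.3105]
tool_rot: [3.015, 0.003, -1.853]
contact_force: [0.4, -0.3, 0.1]
opening: 0.0918
grip_force: 0.0
```

```bash
cat > st.py <<'E'
from h import *
s=observe();M=R.from_euler('xyz',s['tool_rot']).as_matrix()
print('q',s['qpos'].round(3),'p',s['tool_pos'].round(4),'x',M[:,0].round(3),'y',M[:,1].round(3),'z',M[:,2].round(3),'az',np.round(np.arctan2(M[1,2],M[0,2]),3),'tilt',np.arccos(-M[2,2]).round(3), 'F',s['contact_force'].round(2),s['time'])
E
python3 st.py
```

```text
q [ 1.148  1.03   0.036  0.145  2.086 -1.641] p [0.2156 0.7628 0.3105] x [-0.278 -0.961 -0.003] y [-0.953  0.276  0.126] z [-0.121  0.038 -0.992] az 2.84 tilt 0.127 F [ 0.36 -0.32  0.14] 2.8
```

{"name": "send_rows", "arguments": {"targets": [[1, 0.01, 0.04, 0, 0], [1, 0.01, 0.04, 0, 0], [1, 0.01, 0.04, 0, 0], [1, 0.01, 0.04, 0, 0]]}}

```text
time: 3.2
tool_pos: [0.2212, 0.8194, 0.2597]
tool_rot: [3.012, 0.099, -1.87]
contact_force: [-0.3, -0.2, -0.2]
opening: 0.0916
grip_force: 0.0
```

```bash
python3 st.py
```

```text
q [ 1.164  1.096  0.036  0.149  1.922 -1.627] p [0.2212 0.8194 0.2597] x [-0.294 -0.951 -0.099] y [-0.951  0.28   0.129] z [-0.095  0.132 -0.987] az 2.196 tilt 0.163 F [-0.31 -0.2  -0.19] 3.2
```

{"name": "send_rows", "arguments": {"targets": [[1, 0.012, 0.045, 0.03, 0], [1, 0.012, 0.045, 0.03, 0], [1, 0.012, 0.045, 0.03, 0], [1, 0.012, 0.045, 0.03, 0], [1, 0.012, 0.045, 0.03, 0]]}}

```text
time: 3.7
tool_pos: [0.2212, 0.852, 0.3141]
tool_rot: [3.002, 0.264, -1.888]
contact_force: [-0.3, -0.2, -0.8]
opening: 0.0917
grip_force: 0.0
```

```bash
python3 st.py
```

```text
q [ 1.172  1.04   0.036  0.165  1.81  -1.611] p [0.2212 0.852  0.3141] x [-0.302 -0.917 -0.261] y [-0.952  0.275  0.134] z [-0.051  0.289 -0.956] az 1.746 tilt 0.297 F [-0.3  -0.2  -0.84] 3.7
```

{"name": "send_rows", "arguments": {"targets": [[1, 0.01, 0.045, 0.03, 0.1], [1, 0.01, 0.045, 0.03, 0.1], [1, 0.01, 0.045, 0.03, 0.1], [1, 0.012, 0.045, 0.03, 0.05], [1, 0.012, 0.045, 0.03, 0]]}}

```text
time: 4.2
tool_pos: [0.2123, 0.8777, 0.352]
tool_rot: [3.031, 0.433, -1.562]
contact_force: [0.2, -0.3, 0.0]
opening: 0.0916
grip_force: 0.0
```

```bash
python3 st.py
```

```text
q [ 1.152  1.014  0.036  0.28   1.731 -1.927] p [0.2123 0.8777 0.352 ] x [ 0.008 -0.908 -0.419] y [-0.993 -0.055  0.1  ] z [-0.114  0.416 -0.902] az 1.838 tilt 0.446 F [ 0.22 -0.3   0.01] 4.2
```

{"name": "send_rows", "arguments": {"targets": [[1, 0.015, 0.045, 0.035, 0], [1, 0.015, 0.045, 0.035, 0], [1, 0.015, 0.045, 0.035, 0], [1, 0.015, 0.045, 0.035, 0], [1, 0.015, 0.045, 0.035, 0]]}}

```text
time: 4.7
tool_pos: [0.2213, 0.9069, 0.4047]
tool_rot: [3.068, 0.59, -1.578]
contact_force: [-0.5, 0.4, -0.3]
opening: 0.0919
grip_force: 0.0
```

```bash
python3 st.py
```

```text
q [ 1.15   0.976  0.036  0.295  1.604 -1.917] p [0.2213 0.9069 0.4047] x [-0.006 -0.831 -0.557] y [-0.998 -0.033  0.061] z [-0.07   0.556 -0.828] az 1.695 tilt 0.594 F [-0.49  0.4  -0.29] 4.7
```

{"name": "send_rows", "arguments": {"targets": [[1, 0.015, 0.045, 0.04, 0.02], [1, 0.015, 0.045, 0.04, 0.02], [1, 0.015, 0.045, 0.04, 0.02], [1, 0.015, 0.045, 0.04, 0], [1, 0.015, 0.045, 0.04, 0]]}}

```text
time: 5.2
tool_pos: [0.227, 0.9276, 0.4627]
tool_rot: [3.113, 0.748, -1.529]
contact_force: [-0.3, -0.2, -0.6]
opening: 0.0915
grip_force: 0.0
```

```bash
python3 st.py
```

```text
q [ 1.138  0.939  0.037  0.344  1.491 -1.963] p [0.227  0.9276 0.4627] x [ 0.03  -0.733 -0.68 ] y [-0.998 -0.061  0.021] z [-0.057  0.678 -0.733] az 1.655 tilt 0.748 F [-0.34 -0.22 -0.63] 5.2
```

{"name": "send_rows", "arguments": {"targets": [[1, 0.018, 0.045, 0.04, -0.1], [1, 0.018, 0.045, 0.04, -0.08], [1, 0.018, 0.045, 0.04, 0], [1, 0.018, 0.045, 0.04, 0], [1, 0.018, 0.045, 0.04, 0]]}}

```text
time: 5.7
tool_pos: [0.2526, 0.9542, 0.5176]
tool_rot: [3.133, 0.901, -1.712]
contact_force: [-0.5, -0.4, -0.7]
opening: 0.0919
grip_force: 0.0
```

```bash
python3 st.py
```

```text
q [ 1.165  0.913  0.037  0.222  1.315 -1.794] p [0.2526 0.9542 0.5176] x [-0.088 -0.615 -0.784] y [-0.991  0.134  0.005] z [ 0.102  0.777 -0.621] az 1.441 tilt 0.901 F [-0.47 -0.44 -0.74] 5.7
```

{"name": "send_rows", "arguments": {"targets": [[1, 0.018, 0.045, 0.04, 0], [1, 0.018, 0.045, 0.04, 0], [1, 0.0, -0.04, 0.0, 0], [1, 0.02, -0.046, 0, -0.08], [1, 0.025, -0.046, 0, -0.08]]}}

```text
time: 6.2
tool_pos: [0.3013, 0.8656, 0.5382]
tool_rot: [3.139, 0.961, -1.855]
contact_force: [1.7, 1.1, 1.6]
opening: 0.0917
grip_force: 0.0
```

{"name": "send_rows", "arguments": {"targets": [[1, 0.025, -0.046, 0, -0.08], [1, 0.025, -0.046, 0, -0.08], [1, 0.025, -0.046, 0, -0.08], [1, 0.025, -0.046, 0, -0.08], [1, 0.025, -0.046, 0, -0.08]]}}

```text
time: 6.7
tool_pos: [0.4213, 0.6443, 0.5407]
tool_rot: [3.139, 0.963, -2.257]
contact_force: [0.7, 0.6, 0.5]
opening: 0.092
grip_force: 0.0
```

```bash
python3 st.py
```

```text
q [ 0.895  0.245  1.183 -0.009  0.751 -1.559] p [0.4213 0.6443 0.5407] x [-0.362 -0.442 -0.821] y [-0.775  0.632  0.001] z [ 0.518  0.637 -0.571] az 0.887 tilt 0.963 F [0.71 0.63 0.53] 6.7
```

{"name": "send_rows", "arguments": {"targets": [[1, 0.012, -0.048, -0.01, -0.08], [1, 0.012, -0.048, -0.01, -0.08], [1, 0.012, -0.048, -0.01, -0.08], [1, 0.012, -0.048, -0.01, -0.08], [1, 0.012, -0.048, -0.01, -0.08]]}}

```text
time: 7.2
tool_pos: [0.48, 0.4067, 0.4907]
tool_rot: [3.139, 0.963, -2.657]
contact_force: [0.2, 0.7, 0.2]
opening: 0.0917
grip_force: 0.0
```

{"name": "send_rows", "arguments": {"targets": [[1, 0.0, -0.048, -0.01, -0.08], [1, 0, -0.048, -0.01, -0.08], [1, -0.01, -0.048, -0.01, -0.08], [1, -0.01, -0.048, -0.01, -0.08], [1, -0.01, -0.048, -0.01, -0.08]]}}

```text
time: 7.7
tool_pos: [0.4491, 0.1673, 0.4406]
tool_rot: [3.139, 0.963, -3.057]
contact_force: [0.1, -0.9, 0.2]
opening: 0.0916
grip_force: 0.0
```

{"name": "send_rows", "arguments": {"targets": [[1, -0.01, -0.048, -0.01, -0.08], [1, -0.01, -0.048, -0.01, -0.08], [1, -0.01, -0.048, -0.01, -0.08], [1, 0, -0.048, -0.01, -0.08], [1, 0, -0.048, -0.01, -0.06]]}}

```text
time: 8.2
tool_pos: [0.4194, -0.0595, 0.3931]
tool_rot: [3.14, 0.962, 2.864]
contact_force: [0.9, 0.9, -1.3]
opening: 0.0915
grip_force: 0.0
```

{"name": "send_rows", "arguments": {"targets": [[1, -0.01, -0.04, -0.02, 0], [1, 0, -0.02, -0.02, 0], [1, 0, 0, -0.02, 0], [1, 0, 0, 0, 0]]}}

```text
time: 8.6
tool_pos: [0.4134, -0.0896, 0.3414]
tool_rot: [3.137, 0.937, 2.862]
contact_force: [-0.5, -0.1, 0.1]
opening: 0.092
grip_force: 0.0
```

```bash
python3 st.py; python3 - <<'E'
from h import *
s=observe();im,d=read_camera('wrist');np.savez('w1.npz',im=im,d=d);cv2.imwrite('pics/w1.png',im[:,:,::-1])
P=cloud(cam('wrist',s),d)
ok=(d>0)&(abs(P[:,:,0]-.61)<.1)&(abs(P[:,:,1]+.192)<.1)
hsv=cv2.cvtColor(im,cv2.COLOR_RGB2HSV)
print('valid',(d>0).mean())
f=np.array([.958,-.286]);n=np.array([.286,.958]);A=np.array([.61,-.192])
for a in range(8,345,8):
    k=ok&(P[:,:,2]>a/1e3)&(P[:,:,2]<=a/1e3+.008); q=P[k]
    if len(q)>20:
        r=q[:,:2]-A; print(a,len(q),'along',np.percentile(r@f,[2,50,98]).round(4),'side',np.percentile(r@n,[2,50,98]).round(4))
E
```

```text
q [-0.595 -0.403  2.28   0.65   0.433 -2.366] p [ 0.4134 -0.0896  0.3414] x [-0.569  0.163 -0.806] y [0.272 0.962 0.003] z [ 0.776 -0.218 -0.592] az -0.273 tilt 0.937 F [-0.48 -0.1   0.12] 8.6
valid 0.996064453125
8 5865 along [-0.0791 -0.0468  0.0856] side [-0.0659  0.0012  0.0604]
16 397 along [-0.0698 -0.0584  0.0764] side [-0.0592  0.0045  0.0509]
24 427 along [-0.0449 -0.0377  0.0772] side [-0.0454  0.0035  0.0409]
32 533 along [-0.0439 -0.0362  0.0767] side [-0.044   0.0014  0.0409]
40 362 along [-0.0426 -0.0364  0.0777] side [-0.0427  0.005   0.0407]
48 1079 along [-0.0422 -0.0238  0.0762] side [-0.044   0.0109  0.0397]
56 319 along [-0.038  -0.0323  0.0774] side [-0.0332  0.003   0.0314]
64 357 along [-0.0384 -0.0317  0.078 ] side [-0.0313  0.0043  0.0315]
72 447 along [-0.0378 -0.0265  0.0786] side [-0.0336  0.0021  0.0315]
80 543 along [-0.0377 -0.0201  0.0783] side [-0.0332 -0.0008  0.0302]
88 542 along [-0.0378 -0.0207  0.0785] side [-0.0329 -0.0006  0.0302]
96 564 along [-0.0378 -0.0207  0.0781] side [-0.0332 -0.0003  0.0304]
104 706 along [-0.0369 -0.0219  0.0785] side 
[... 1285 characters left out ...]
along [-0.0094 -0.0072 -0.0007] side [-0.0115 -0.0022  0.0064]
264 139 along [-0.0095 -0.0068 -0.0006] side [-0.0122 -0.0022  0.0066]
272 144 along [-0.0094 -0.0071 -0.001 ] side [-0.0116 -0.0017  0.0069]
280 150 along [-0.0094 -0.007   0.0003] side [-0.0125 -0.0015  0.007 ]
288 147 along [-0.0093 -0.0071 -0.0004] side [-0.012  -0.0021  0.0066]
296 154 along [-0.0094 -0.007  -0.0008] side [-0.0116 -0.002   0.0066]
304 158 along [-0.0094 -0.0069 -0.0005] side [-0.0124 -0.0021  0.0068]
312 164 along [-0.0178 -0.0092 -0.0013] side [-0.0176 -0.0014  0.0132]
320 358 along [-0.0229 -0.0187 -0.0044] side [-0.0245 -0.0006  0.0196]
328 74 along [-0.023  -0.0204 -0.0113] side [-0.0223 -0.0022  0.0167]
```

{"name": "send_rows", "arguments": {"targets": [[1, 0.03, -0.025, -0.02, 0], [1, 0.03, -0.025, -0.03, 0], [1, 0.03, -0.025, -0.04, 0], [1, 0, 0, -0.05, 0], [1, 0, 0, 0, 0]]}}

```text
time: 9.15
tool_pos: [0.4784, -0.1334, 0.2678]
tool_rot: [3.117, 0.901, 2.858]
contact_force: [0.3, 0.2, 0.3]
opening: 0.0919
grip_force: 0.0
```

```bash
python3 st.py
```

```text
q [-0.606 -0.085  2.289  1.334  0.284 -3.101] p [ 0.4784 -0.1334  0.2678] x [-0.596  0.174 -0.784] y [0.261 0.965 0.015] z [ 0.759 -0.195 -0.621] az -0.252 tilt 0.901 F [0.32 0.21 0.35] 9.15
```

```bash
python3 - <<'E'
import numpy as np
from scipy.optimize import fsolve
D=[(.3425,1.5245,1.2745,.5246,.226),(.9792,.4993,1.5617,.8385,.1775),(.245,1.183,.751,.7698,.5407)]
A=[];b=[]
for a,c,e,r,z in D:
    A+= [[0,np.sin(a),np.sin(a+c),np.sin(a+c+e)],[1,np.cos(a),np.cos(a+c),np.cos(a+c+e)]];b+=[r,z]
x,res,_,_=np.linalg.lstsq(np.array(A),b,rcond=None);print(x.round(4),(np.array(A)@x-b).round(4))
h,L1,L2,L3=x
for rc in(.60,.632):
 for tilt in(.6,.7,.785,.85,.937):
  for gz,back in((.084,0),(.084,.11),(.2,.15),(.3,.15)):
    t=np.pi-tilt
    r=rc-back+.013; z=gz-.019*np.cos(tilt)
    wr=r-L3*np.sin(t);wz=z-h-L3*np.cos(t);d=np.hypot(wr,wz)
    q3=np.arccos(np.clip((d*d-L1*L1-L2*L2)/(2*L1*L2),-1,1));q2=np.arctan2(wr,wz)-np.arctan2(L2*np.sin(q3),L1+L2*np.cos(q3))
    print(rc,tilt,gz,back,'q2 %.2f q3 %.2f q5 %.2f'%(q2,q3,t-q2-q3))
E
```

```text
[0.1813 0.5163 0.3736 0.3325] [ 0.0061  0.     -0.0043 -0.0047 -0.0019  0.0046]
0.6 0.6 0.084 0 q2 0.43 q3 2.11 q5 0.00
0.6 0.6 0.084 0.11 q2 0.29 q3 2.39 q5 -0.13
0.6 0.6 0.2 0.15 q2 -0.02 q3 2.29 q5 0.28
0.6 0.6 0.3 0.15 q2 -0.14 q3 2.08 q5 0.61
0.6 0.7 0.084 0 q2 0.43 q3 2.20 q5 -0.19
0.6 0.7 0.084 0.11 q2 0.31 q3 2.47 q5 -0.34
0.6 0.7 0.2 0.15 q2 -0.04 q3 2.37 q5 0.11
0.6 0.7 0.3 0.15 q2 -0.18 q3 2.16 q5 0.46
0.6 0.785 0.084 0 q2 0.45 q3 2.27 q5 -0.36
0.6 0.785 0.084 0.11 q2 0.34 q3 2.54 q5 -0.53
0.6 0.785 0.2 0.15 q2 -0.05 q3 2.45 q5 -0.04
0.6 0.785 0.3 0.15 q2 -0.21 q3 2.24 q5 0.33
0.6 0.85 0.084 0 q2 0.47 q3 2.32 q5 -0.50
0.6 0.85 0.084 0.11 q2 0.39 q3 2.60 q5 -0.69
0.6 0.85 0.2 0.15 q2 -0.04 q3 2.50 q5 -0.17
0.6 0.85 0.3 0.15 q2 -0.23 q3 2.29 q5 0.23
0.6 0.937 0.084 0 q2 0.51 q3 2.38 q5 -0.69
0.6 0.937 0.084 0.11 q2 0.46 q3 2.67 q5 -0.93
0.6 0.937 0.2 0.15 q2 -0.02 q3 2.58 q5 -0.35
0.6 0.937 0.3 0.15 q2 -0.24 q3 2.37 q5 0.08
0.632 0.6 0.084 0 q2 0.47 q3 2.03 q5 0.04
0.632 0.6 0.084 0.11 q2 0.33 q3 2.31 q5 -0.10
0.632 0.6 0.2 0.15 q2 0.04 q3 2.23 q5 0.28
0.632 0.6 0.3 0.15 q2 -0.08 q3 2.03 q5 0.59
0.632 0.7 0.084 0 q2 0.47 q3 2.12 q5 -0.15
0.632 0.7 0.084 0.11 q2 0.34 q3 2.39 q5 -0.30
0.632 0.7 0.2 0.15 q2 0.02 q3 2.31 q5 0.11
0.632 0.7 0.3 0.15 q2 -0.12 q3 2.11 q5 0.44
0.632 0.785 0.084 0 q2 0.48 q3 2.19 q5 -0.31
0.632 0.785 0.084 0.11 q2 0.37 q3 2.46 q5 -0.48
0.632 0.785 0.2 0.15 q2 0.02 q3 2.39 q5 -0.04
0.632 0.785 0.3 0.15 q2 -0.14 q3 2.19 q5 0.31
0.632 0.85 0.084 0 q2 0.50 q3 2.24 q5 -0.44
0.632 0.85 0.084 0.11 q2 0.41 q3 2.52 q5 -0.63
0.632 0.85 0.2 0.15 q2 0.02 q3 2.44 q5 -0.17
0.632 0.85 0.3 0.15 q2 -0.15 q3 2.24 q5 0.20
0.632 0.937 0.084 0 q2 0.53 q3 2.30 q5 -0.63
0.632 0.937 0.084 0.11 q2 0.47 q3 2.58 q5 -0.85
0.632 0.937 0.2 0.15 q2 0.04 q3 2.52 q5 -0.35
0.632 0.937 0.3 0.15 q2 -0.17 q3 2.32 q5 0.05
```

```bash
cat > kin.py <<'E'
import numpy as np
from scipy.spatial.transform import Rotation as R
from scipy.optimize import least_squares
L=[.1813,.5163,.3736,.3325]
lo=np.array([-2.53,-.77,.04,-1,.28,-3.11]);hi=np.array([2.53,2.02,2.7,4.14,2.66,3.11])
def fk(q,L=L,s4=1,s6=1):
    T=R.from_euler('z',q[0])*R.from_euler('y',q[1]); p=np.array([0,0,L[0]])+T.apply([0,0,L[1]])
    T=T*R.from_euler('y',q[2]); p=p+T.apply([0,0,L[2]])
    T=T*R.from_euler('z',s4*q[3])*R.from_euler('y',q[4])*R.from_euler('z',s6*q[5]+np.pi/2*S0)
    return p+T.apply([0,0,L[3]]),T.as_matrix()
S0=1
data=[([1.034,.3425,1.5245,0,1.275,-.146],[.2,.485,.226],[-3.14,0,2.751]),
([1.165,.913,.037,.222,1.315,-1.794],[.2526,.9542,.5176],[3.133,.901,-1.712]),
([.895,.245,1.183,-.009,.751,-1.559],[.4213,.6443,.5407],[3.139,.963,-2.257]),
([-.606,-.085,2.289,1.334,.284,-3.101],[.4784,-.1334,.2678],[3.117,.901,2.858]),
([-.595,-.403,2.28,.65,.433,-2.366],[.4134,-.0896,.3414],[3.137,.937,2.862])]
E
python3 - <<'E'
import kin;from kin import *
for s0 in(1,-1):
  for s4 in(1,-1):
    for s6 in(1,-1):
      kin.S0=s0;e=[];ep=[]
      for q,p,r in data:
        P,M=fk(q,s4=s4,s6=s6);Rm=R.from_euler('xyz',r).as_matrix()
        e.append(np.linalg.norm(R.from_matrix(M@Rm.T).as_rotvec()));ep.append(np.linalg.norm(P-p))
      print(s0,s4,s6,np.round(e,3),np.round(ep,3))
kin.S0=1
E
```

```text
1 1 1 [0.001 0.001 0.001 0.001 0.   ] [0.077 0.076 0.077 0.079 0.075]
1 1 -1 [0.292 2.694 3.117 0.081 1.551] [0.077 0.076 0.077 0.079 0.075]
1 -1 1 [1.000e-03 4.440e-01 1.700e-02 2.668e+00 1.300e+00] [0.077 0.216 0.072 0.255 0.242]
1 -1 -1 [0.292 2.816 3.13  2.746 2.772] [0.077 0.216 0.072 0.255 0.242]
-1 1 1 [3.141 3.141 3.141 3.141 3.141] [0.077 0.076 0.077 0.079 0.075]
-1 1 -1 [2.849 0.447 0.024 3.061 1.59 ] [0.077 0.076 0.077 0.079 0.075]
-1 -1 1 [3.141 3.031 3.129 0.735 1.978] [0.077 0.216 0.072 0.255 0.242]
-1 -1 -1 [2.849 0.542 0.016 0.685 0.638] [0.077 0.216 0.072 0.255 0.242]
```

```bash
cat >> kin.py <<'E'
def fk2(q,x):
    p,M=fk(q,x[:4]); return p+R.from_euler('z',q[0]).apply([0,x[4],0]),M
X=least_squares(lambda x:np.ravel([fk2(q,x)[0]-p for q,p,r in data]),L+[.07]).x
def pose(az,tilt,roll180=0):
    z=np.array([np.sin(tilt)*np.cos(az),np.sin(tilt)*np.sin(az),-np.cos(tilt)]);y=np.array([-np.sin(az),np.cos(az),0])*(-1 if roll180 else 1)
    return np.c_[np.cross(y,z),y,z]
def ik(p,M,n=30,seed=0):
    rng=np.random.default_rng(seed);out=[]
    for i in range(n):
        q0=rng.uniform(lo,hi)
        f=lambda q:np.r_[(fk2(q,X)[0]-p)*3,R.from_matrix(fk2(q,X)[1]@M.T).as_rotvec()]
        s=least_squares(f,q0,bounds=(lo,hi))
        if s.cost<1e-8 and not any(np.abs(s.x-o).max()<.02 for o in out):out.append(s.x)
    return out
E
python3 - <<'E'
from kin import *
print(X.round(4),[np.linalg.norm(fk2(q,X)[0]-p).round(4) for q,p,r in data])
c=np.array([.603,-.1914])
# y sign of current family: y=(.27,.96) az -.27 -> roll180=0
for rel in(0,-30,-45,-60,-75,30,45,60):
  az=-.29+np.radians(rel)
  for tilt in(.785,.937):
    for ro in(0,1):
      M=pose(az,tilt,ro);g=np.r_[c,.084];p=g+.017*M[:,2]
      for q in ik(p,M,12):
        print(rel,tilt,ro,q.round(2))
E
```

```text
[0.159  0.5329 0.3704 0.3221 0.0758] [np.float64(0.0148), np.float64(0.02), np.float64(0.0072), np.float64(0.0212), np.float64(0.0058)]
0 0.785 0 [-0.5   0.48  2.2   2.69  0.35  1.85]
0 0.785 1 [-0.5   0.48  2.2   2.69  0.35 -1.3 ]
0 0.937 0 [-0.52  0.53  2.31  2.84  0.65  1.68]
0 0.937 1 [-0.52  0.53  2.31  2.84  0.65 -1.46]
-30 0.937 0 [-0.2   0.57  2.18  4.01  0.65  1.2 ]
-30 0.937 1 [-0.2   0.57  2.18  4.01  0.65 -1.94]
-75 0.785 0 [-0.09  0.71  1.66 -0.99  1.01  0.6 ]
-75 0.785 1 [-0.09  0.71  1.66 -0.99  1.01 -2.54]
30 0.785 0 [-0.72  0.53  2.09  1.57  0.61  2.37]
30 0.785 1 [-0.72  0.53  2.09  1.57  0.61 -0.78]
30 0.937 0 [-0.77  0.58  2.17  1.81  0.78  2.06]
30 0.937 1 [-0.77  0.58  2.17  1.81  0.78 -1.08]
45 0.785 0 [-0.77  0.58  1.96  1.25  0.79  2.43]
45 0.785 1 [-0.77  0.58  1.96  1.25  0.79 -0.71]
45 0.937 0 [-0.83  0.63  2.02  1.43  0.91  2.19]
45 0.937 1 [-0.83  0.63  2.02  1.43  0.91 -0.95]
60 0.785 0 [-0.79  0.64  1.81  1.02  0.98  2.45]
60 0.785 1 [-0.79  0.64  1.81  1.02  0.98 -0.7 ]
60 0.937 0 [-0.84  0.69  1.84  1.16  1.08  2.27]
60 0.937 1 [-0.84  0.69  1.84  1.16  1.08 -0.87]
```

{"name": "send_rows", "arguments": {"targets": [[1, -0.03, 0.02, 0.035, 0], [1, -0.03, 0.02, 0.04, 0], [1, 0, 0.03, 0.05, 0], [1, 0.01, 0.04, 0.05, 0], [1, 0.02, 0.04, 0.05, 0]]}}

```text
time: 9.65
tool_pos: [0.4645, -0.0621, 0.3683]
tool_rot: [3.101, 0.906, 2.882]
contact_force: [0.2, -0.6, -0.5]
opening: 0.0915
grip_force: 0.0
```

{"name": "send_rows", "arguments": {"targets": [[1, 0.03, 0.04, 0.03, 0], [1, 0.03, 0.04, 0.02, 0], [1, 0.03, 0.04, 0.0, 0], [1, 0.03, 0.04, 0.0, 0], [1, 0.0, 0.0, 0, 0]]}}

```text
time: 10.15
tool_pos: [0.5322, 0.0278, 0.3863]
tool_rot: [3.097, 0.883, 2.888]
contact_force: [-0.1, -0.6, 0.5]
opening: 0.0918
grip_force: 0.0
```

```bash
python3 st.py
```

```text
q [-0.003 -0.132  1.946 -0.329  0.475 -1.117] p [0.5322 0.0278 0.3863] x [-0.615  0.159 -0.772] y [0.217 0.976 0.028] z [ 0.758 -0.15  -0.635] az -0.195 tilt 0.883 F [-0.05 -0.62  0.55] 10.15
```

{"name": "send_rows", "arguments": {"targets": [[1, 0.0, 0.02, 0.04, -0.15], [1, 0.0, 0.02, 0.04, -0.15], [1, 0, 0.02, 0.03, -0.15], [1, 0, 0.02, 0, -0.15], [1, 0, 0.02, 0, -0.15]]}}

```text
time: 10.65
tool_pos: [0.5297, 0.1117, 0.4576]
tool_rot: [3.094, 0.852, 2.27]
contact_force: [1.7, -0.1, 0.9]
opening: 0.0915
grip_force: 0.0
```

{"name": "send_rows", "arguments": {"targets": [[1, 0.0, 0.0, 0, -0.15], [1, 0.0, 0.0, 0, -0.15], [1, 0, 0, 0, -0.15], [1, 0, 0, 0, -0.15], [1, 0, 0, 0, -0.15]]}}

```text
time: 11.15
tool_pos: [0.5301, 0.1112, 0.4552]
tool_rot: [3.099, 0.847, 1.525]
contact_force: [1.2, -1.2, 0.2]
opening: 0.0919
grip_force: 0.0
```

```bash
python3 st.py
```

```text
q [ 0.464  0.507  0.941 -0.83   1.99   0.254] p [0.5301 0.1112 0.4552] x [ 0.03   0.661 -0.749] y [ 1.    -0.014  0.028] z [ 0.008 -0.75  -0.662] az -1.56 tilt 0.848 F [ 1.19 -1.2   0.21] 11.15
```

{"name": "send_rows", "arguments": {"targets": [[1, -0.01, 0.0, 0, -0.15], [1, -0.01, 0.0, 0, -0.15], [1, -0.01, 0, 0, -0.15], [1, -0.01, 0, 0, -0.15], [1, -0.01, 0, 0, -0.15]]}}

```text
time: 11.65
tool_pos: [0.4801, 0.111, 0.4546]
tool_rot: [3.101, 0.846, 0.776]
contact_force: [0.0, -0.1, -0.2]
opening: 0.0921
grip_force: 0.0
```

{"name": "send_rows", "arguments": {"targets": [[1, 0.0, 0.0, 0, -0.15], [1, 0.0, 0.0, 0, -0.15], [1, 0, 0, 0, -0.15], [1, 0, 0, 0, -0.15], [1, 0, 0, 0, -0.1]]}}

```text
time: 12.15
tool_pos: [0.4691, 0.1054, 0.4407]
tool_rot: [3.1, 0.835, 0.076]
contact_force: [0.5, -0.2, -0.0]
opening: 0.0918
grip_force: 0.0
```

```bash
python3 st.py
```

```text
q [ 0.085  0.717  0.601 -0.075  2.657  1.51 ] p [0.4691 0.1054 0.4407] x [ 0.669  0.051 -0.741] y [ 0.107 -0.994  0.028] z [-0.735 -0.098 -0.671] az -3.01 tilt 0.835 F [ 0.49 -0.2  -0.02] 12.15
```

{"name": "send_rows", "arguments": {"targets": [[1, 0.03, 0.0, 0.05, 0], [1, 0.03, 0.0, 0.05, 0], [1, 0.03, 0, 0.05, 0], [1, 0.03, 0, 0.05, 0], [1, 0.03, 0, 0.05, 0]]}}

```text
time: 12.65
tool_pos: [0.4667, 0.0742, 0.4857]
tool_rot: [3.097, 0.703, 0.094]
contact_force: [0.9, 0.5, -0.2]
opening: 0.092
grip_force: 0.0
```

```bash
python3 st.py
```

```text
q [ 0.046  0.648  0.532 -0.162  2.657  1.391] p [0.4667 0.0742 0.4857] x [ 0.759  0.071 -0.647] y [ 0.122 -0.992  0.034] z [-0.639 -0.105 -0.762] az -2.979 tilt 0.704 F [ 0.9   0.49 -0.22] 12.65
```

{"name": "send_rows", "arguments": {"targets": [[1, 0.05, 0.01, 0.05, 0], [1, 0.05, 0.01, 0.05, 0], [1, 0.05, 0.01, 0.05, 0], [1, 0.05, 0.01, 0.05, 0], [1, 0.05, 0.01, 0.05, 0]]}}

```text
time: 13.15
tool_pos: [0.507, 0.0771, 0.4891]
tool_rot: [3.085, 0.575, 0.101]
contact_force: [-0.1, -0.2, -0.2]
opening: 0.0916
grip_force: 0.0
```

{"name": "send_rows", "arguments": {"targets": [[1, 0.05, 0.01, 0.05, 0], [1, 0.05, 0.01, 0.05, 0], [1, 0.05, 0.01, 0.05, 0], [1, 0.05, 0.01, 0.05, 0], [1, 0.05, 0.01, 0.05, 0]]}}

```text
time: 13.65
tool_pos: [0.5365, 0.0801, 0.4986]
tool_rot: [3.074, 0.449, 0.11]
contact_force: [-0.5, -0.6, 0.5]
opening: 0.0917
grip_force: 0.0
```

```bash
python3 st.py
```

```text
q [ 0.06   0.753  0.169 -0.193  2.657  1.354] p [0.5365 0.0801 0.4986] x [ 0.896  0.099 -0.434] y [ 0.139 -0.988  0.061] z [-0.423 -0.114 -0.899] az -2.877 tilt 0.453 F [-0.53 -0.57  0.53] 13.65
```

{"name": "send_rows", "arguments": {"targets": [[1, 0.05, 0.005, 0.05, -0.07], [1, 0.05, 0.005, 0.05, -0.07], [1, 0.05, 0.005, 0.05, 0], [1, 0.05, 0.005, 0.05, 0], [1, 0.05, 0.005, 0.05, 0]]}}

```text
time: 14.15
tool_pos: [0.558, 0.0734, 0.5108]
tool_rot: [3.086, 0.327, -0.022]
contact_force: [5.9, 0.5, 0.3]
opening: 0.0917
grip_force: 0.0
```

{"name": "send_rows", "arguments": {"targets": [[1, 0.05, 0.005, 0.04, 0], [1, 0.05, 0.005, 0.04, 0], [1, 0.05, 0.005, 0.04, 0], [1, 0.05, 0.005, 0.04, 0], [1, 0.05, 0.005, 0.04, 0]]}}

```text
time: 14.65
tool_pos: [0.5492, 0.0699, 0.5291]
tool_rot: [3.106, 0.295, -0.021]
contact_force: [-0.5, -0.2, 0.0]
opening: 0.092
grip_force: 0.0
```

{"name": "send_rows", "arguments": {"targets": [[1, 0.05, 0.005, 0.03, 0], [1, 0.05, 0.005, 0.03, 0], [1, 0.05, 0.005, 0.03, 0], [1, 0.05, 0.005, 0.03, 0], [1, 0.05, 0.005, 0.03, 0]]}}

```text
time: 15.15
tool_pos: [0.5498, 0.0689, 0.5296]
tool_rot: [3.127, 0.294, -0.021]
contact_force: [0.1, -0.3, 0.1]
opening: 0.0918
grip_force: 0.0
```

```bash
python3 st.py
```

```text
q [-0.008  0.741  0.037 -0.022  2.657  1.564] p [0.5498 0.0689 0.5296] x [ 0.957 -0.02  -0.289] y [-0.017 -1.     0.014] z [-0.29  -0.008 -0.957] az -3.114 tilt 0.294 F [ 0.07 -0.27  0.14] 15.15
```

{"name": "send_rows", "arguments": {"targets": [[1, 0.04, 0.0, -0.05, 0], [1, 0.04, 0.0, -0.05, 0], [1, 0.05, 0, -0.03, 0], [1, 0.05, 0, -0.02, 0], [1, 0.05, 0, 0, 0]]}}

```text
time: 15.65
tool_pos: [0.6866, 0.063, 0.3606]
tool_rot: [3.133, 0.254, -0.021]
contact_force: [0.4, -0.2, -0.0]
opening: 0.0918
grip_force: 0.0
```

{"name": "send_rows", "arguments": {"targets": [[1, 0.05, 0.0, 0, 0], [1, 0.05, 0.0, 0, 0], [1, 0.05, 0, 0.01, 0], [1, 0.05, 0, 0.02, 0], [1, 0.05, 0, 0.02, 0]]}}

```text
time: 16.15
tool_pos: [0.7512, 0.0507, 0.3173]
tool_rot: [-3.137, 0.114, -0.021]
contact_force: [-0.4, -0.2, -0.7]
opening: 0.0918
grip_force: 0.0
```

```bash
python3 st.py
```

```text
q [-0.036  1.021  0.037  0.004  2.198  1.558] p [0.7512 0.0507 0.3173] x [ 0.993 -0.02  -0.114] y [-0.021 -1.    -0.005] z [-0.114  0.007 -0.993] az 3.079 tilt 0.114 F [-0.42 -0.25 -0.71] 16.15
```

{"name": "send_rows", "arguments": {"targets": [[1, 0.05, 0.002, 0.03, 0], [1, 0.05, 0.002, 0.03, 0], [1, 0.05, 0.002, 0.03, 0], [1, 0.05, 0.002, 0.03, 0], [1, 0.05, 0.002, 0.03, 0]]}}

```text
time: 16.65
tool_pos: [0.7838, 0.0489, 0.3454]
tool_rot: [-3.124, -0.039, -0.022]
contact_force: [-0.6, -0.1, -0.3]
opening: 0.0915
grip_force: 0.0
```

{"name": "send_rows", "arguments": {"targets": [[1, 0.05, 0.002, 0.03, 0], [1, 0.05, 0.002, 0.03, 0], [1, 0.05, 0.002, 0.03, 0], [1, 0.05, 0.002, 0.03, 0], [1, 0.05, 0.002, 0.03, 0]]}}

```text
time: 17.15
tool_pos: [0.8233, 0.048, 0.3686]
tool_rot: [-3.11, -0.195, -0.026]
contact_force: [0.3, 0.0, 0.0]
opening: 0.0917
grip_force: 0.0
```

{"name": "send_rows", "arguments": {"targets": [[1, 0.05, 0.002, 0.035, 0], [1, 0.05, 0.002, 0.035, 0], [1, 0.05, 0.002, 0.035, 0], [1, 0.05, 0.002, 0.035, 0], [1, 0.05, 0.002, 0.035, 0]]}}

```text
time: 17.65
tool_pos: [0.859, 0.0478, 0.4056]
tool_rot: [-3.095, -0.358, -0.033]
contact_force: [0.5, 0.0, -0.5]
opening: 0.0919
grip_force: 0.0
```

```bash
python3 st.py
```

```text
q [-0.053  0.929  0.037  0.056  1.818  1.565] p [0.859  0.0478 0.4056] x [ 0.936 -0.031  0.35 ] y [-0.016 -0.999 -0.044] z [ 0.351  0.035 -0.936] az 0.1 tilt 0.361 F [ 0.5   0.03 -0.45] 17.65
```

{"name": "send_rows", "arguments": {"targets": [[1, 0.05, 0.002, 0.035, 0.06], [1, 0.05, 0.002, 0.035, 0.06], [1, 0.05, 0.002, 0.035, 0.04], [1, 0.05, 0.002, 0.035, 0], [1, 0.05, 0.002, 0.035, 0]]}}

```text
time: 18.15
tool_pos: [0.8971, 0.0508, 0.4389]
tool_rot: [-3.1, -0.524, 0.119]
contact_force: [-0.7, 0.3, 0.6]
opening: 0.0916
grip_force: 0.0
```

{"name": "send_rows", "arguments": {"targets": [[1, 0.05, 0.003, 0.035, 0], [1, 0.05, 0.003, 0.035, 0], [1, 0.05, 0.003, 0.04, 0], [1, 0.05, 0.003, 0.04, 0], [1, 0.05, 0.003, 0.04, 0]]}}

```text
time: 18.65
tool_pos: [0.9327, 0.0582, 0.4804]
tool_rot: [-3.107, -0.69, 0.111]
contact_force: [0.2, -0.0, -0.4]
opening: 0.0912
grip_force: 0.0
```

{"name": "send_rows", "arguments": {"targets": [[1, 0.05, 0.003, 0.04, 0], [1, 0.05, 0.003, 0.04, 0], [1, 0.05, 0.003, 0.04, 0], [1, 0.05, 0.003, 0.04, 0], [1, 0.05, 0.003, 0.04, 0]]}}

```text
time: 19.15
tool_pos: [0.965, 0.0637, 0.524]
tool_rot: [-3.113, -0.853, 0.104]
contact_force: [0.9, 0.5, 0.2]
opening: 0.0919
grip_force: 0.0
```

```bash
python3 st.py
```

```text
q [-0.064  0.889  0.037  0.159  1.375  1.428] p [0.965  0.0637 0.524 ] x [0.654 0.068 0.754] y [ 0.126 -0.992 -0.019] z [ 0.746  0.107 -0.657] az 0.143 tilt 0.854 F [0.9  0.51 0.18] 19.15
```

{"name": "send_rows", "arguments": {"targets": [[1, 0.05, 0.003, 0.04, 0], [1, 0.05, 0.003, 0.04, 0], [1, 0.05, 0.003, 0.04, 0], [1, -0.04, 0, 0, -0.05], [1, -0.05, 0, 0, -0.05]]}}

```text
time: 19.65
tool_pos: [0.9376, 0.0651, 0.5474]
tool_rot: [-3.109, -0.943, 0.031]
contact_force: [1.1, 0.2, 1.2]
opening: 0.0916
grip_force: 0.0
```

{"name": "send_rows", "arguments": {"targets": [[1, -0.05, 0, 0, 0], [1, -0.05, 0, 0, 0], [1, -0.05, 0, 0, 0], [1, -0.05, 0, 0, 0], [1, 0, 0, 0, 0]]}}

```text
time: 20.15
tool_pos: [0.7375, 0.0669, 0.5545]
tool_rot: [-3.109, -0.947, 0.035]
contact_force: [0.2, -1.0, -0.5]
opening: 0.092
grip_force: 0.0
```

```bash
python3 st.py; python3 - <<'E'
from kin import *
from cell import observe
s=observe();q=s['qpos'];data.append((list(q),s['tool_pos'],s['tool_rot']))
M=R.from_euler('xyz',s['tool_rot']).as_matrix()
off=s['tool_pos']-fk2(q,X)[0];print('model off',off.round(3))
p=np.array(s['tool_pos'])
W=[(.65,-.08,.45),(.5,-.19,.38),(.475,-.191,.25),(.475,-.191,.074),(.615,-.191,.074),(.615,-.191,.101),(.4,-.191,.11)]
for w in W:
    w=np.array(w);n=int(np.ceil(np.linalg.norm(w-p)/.03));mn=9
    for t in np.linspace(0,1,n+1)[1:]:
        t_=p+(w-p)*t
        f=lambda x:np.r_[(fk2(x,X)[0]-t_)*3,R.from_matrix(fk2(x,X)[1]@M.T).as_rotvec()]
        r=least_squares(f,np.clip(q,lo+1e-6,hi-1e-6),bounds=(lo,hi));dq=np.abs(r.x-q).max();q=r.x;mn=min(mn,q[4])
        if r.cost>1e-7:print('fail',t_.round(3),r.cost,q.round(2))
    p=w;print(w,q.round(2),'minq5',round(mn,2))
E
```

```text
q [-0.06   0.187  1.21   0.151  0.807  1.41 ] p [0.7375 0.0669 0.5545] x [0.583 0.02  0.812] y [ 0.061 -0.998 -0.019] z [ 0.81   0.06  -0.583] az 0.074 tilt 0.948 F [ 0.21 -0.96 -0.48] 20.15
model off [ 0.009 -0.    -0.004]
[ 0.65 -0.08  0.45] [-0.44  0.05  1.66  0.7   0.67  0.69] minq5 0.67
[ 0.5  -0.19  0.38] [-0.96 -0.08  1.98  1.04  0.95  0.04] minq5 0.69
[ 0.475 -0.191  0.25 ] [-1.03  0.04  2.29  1.33  0.84 -0.49] minq5 0.84
[ 0.475 -0.191  0.074] [-1.03  0.49  2.54  1.96  0.9  -1.42] minq5 0.81
[ 0.615 -0.191  0.074] [-0.72  0.56  2.25  2.1   0.74 -1.19] minq5 0.74
[ 0.615 -0.191  0.101] [-0.72  0.5   2.23  2.02  0.7  -1.08] minq5 0.7
[ 0.4   -0.191  0.11 ] [-1.29  0.33  2.63  1.64  0.92 -1.33] minq5 0.73
```

{"name": "send_rows", "arguments": {"targets": [[1, -0.03, -0.03, -0.02, 0], [1, -0.03, -0.03, -0.02, 0], [1, -0.03, -0.03, -0.02, 0], [1, -0.03, -0.03, -0.02, 0], [1, -0.03, -0.03, -0.02, 0]]}}

```text
time: 20.65
tool_pos: [0.5926, -0.0849, 0.4533]
tool_rot: [-3.112, -0.949, 0.036]
contact_force: [0.9, -0.3, -0.6]
opening: 0.092
grip_force: 0.0
```

{"name": "send_rows", "arguments": {"targets": [[1, -0.03, -0.03, -0.02, 0], [1, -0.03, -0.03, -0.02, 0], [1, -0.03, -0.03, -0.02, 0], [1, 0, 0, -0.03, 0], [1, 0, 0, 0, 0]]}}

```text
time: 21.15
tool_pos: [0.502, -0.1755, 0.3598]
tool_rot: [-3.103, -0.943, 0.024]
contact_force: [-0.5, 0.4, -0.1]
opening: 0.0917
grip_force: 0.0
```

```bash
python3 st.py
```

```text
q [-0.916 -0.066  2.009  1.053  0.891  0.037] p [ 0.502  -0.1755  0.3598] x [0.588 0.014 0.809] y [ 0.055 -0.998 -0.023] z [ 0.807  0.058 -0.587] az 0.071 tilt 0.943 F [-0.46  0.44 -0.09] 21.15
```

{"name": "send_rows", "arguments": {"targets": [[1, -0.013, -0.012, -0.03, 0], [1, -0.013, -0.012, -0.03, 0], [1, 0, 0, -0.04, 0], [1, 0, 0, -0.04, 0], [1, 0, 0, 0, 0]]}}

```text
time: 21.65
tool_pos: [0.4774, -0.1964, 0.2198]
tool_rot: [-3.099, -0.942, 0.027]
contact_force: [0.8, 0.3, -0.3]
opening: 0.0922
grip_force: 0.0
```

```bash
python3 st.py; cat > cup.py <<'E'
from h import *
import sys
from scipy.optimize import least_squares
s=observe();im,d=read_camera('wrist');cv2.imwrite(f'pics/{sys.argv[1]}.png',im[:,:,::-1])
P=cloud(cam('wrist',s),d);A=np.array([.61,-.194])
ok=(d>0)&(np.linalg.norm(P[:,:,:2]-A,axis=2)<.06)
for n,a,b,r0 in(('stack',.035,.05,.045),('cup',.062,.1,.031),('die',.167,.178,.02)):
    q=P[ok&(P[:,:,2]>a)&(P[:,:,2]<b)]
    if len(q)<50: print(n,len(q));continue
    f=least_squares(lambda c:np.linalg.norm(q[:,:2]-c,axis=1)-r0,[.62,-.19],loss='soft_l1',f_scale=.002)
    print(n,len(q),f.x.round(4),np.median(abs(f.fun)).round(4))
z=P[ok][:,2];hi=np.histogram(z,bins=np.arange(.04,.13,.003));print(dict(zip(hi[1].round(3),hi[0])))
E
python3 cup.py w2
```

```text
q [-1.026  0.166  2.253  1.411  0.822 -0.601] p [ 0.4774 -0.1964  0.2198] x [0.588 0.016 0.809] y [ 0.061 -0.998 -0.025] z [ 0.807  0.064 -0.588] az 0.08 tilt 0.943 F [ 0.76  0.3  -0.27] 21.65
stack 696 [ 0.6117 -0.1954] 0.0004
cup 1383 [ 0.6025 -0.1942] 0.0002
die 523 [ 0.6106 -0.1957] 0.0002
{np.float64(0.04): np.int64(63), np.float64(0.043): np.int64(61), np.float64(0.046): np.int64(239), np.float64(0.049): np.int64(128), np.float64(0.052): np.int64(1150), np.float64(0.055): np.int64(199), np.float64(0.058): np.int64(96), np.float64(0.061): np.int64(102), np.float64(0.064): np.int64(99), np.float64(0.067): np.int64(93), np.float64(0.07): np.int64(102), np.float64(0.073): np.int64(104), np.float64(0.076): np.int64(105), np.float64(0.079): np.int64(111), np.float64(0.082): np.int64(109), np.float64(0.085): np.int64(117), np.float64(0.088): np.int64(103), np.float64(0.091): np.int64(127), np.float64(0.094): np.int64(118), np.float64(0.097): np.int64(121), np.float64(0.1): np.int64(130), np.float64(0.103): np.int64(220), np.float64(0.106): np.int64(304), np.float64(0.109): np.int64(277), np.float64(0.112): np.int64(2128), np.float64(0.115): np.int64(215), np.float64(0.118): np.int64(0), np.float64(0.121): np.int64(0), np.float64(0.124): np.int64(0)}
```

View pics/w2.png

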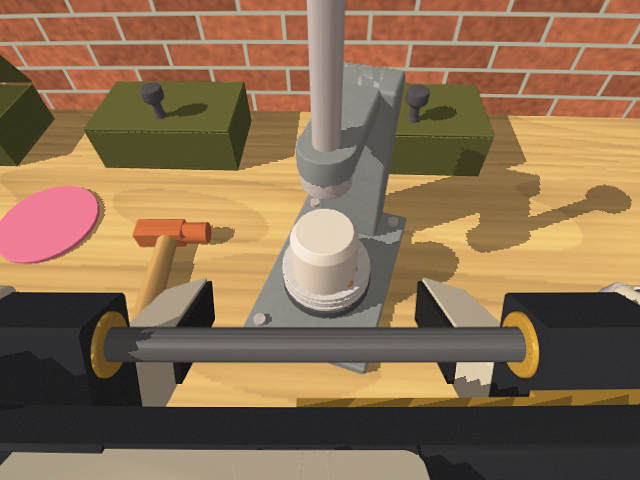

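The wrist view shows the cup at (323,250) on the plates under the die at (325,185), between the open fingers. The hammer at (170,235) and the punch at (620,290) are clear of the path. The cup fit gives (0.6025, -0.1942).

{"name": "send_rows", "arguments": {"targets": [[1, 0, -0.004, -0.045, 0], [1, 0, -0.004, -0.045, 0], [1, 0, 0, -0.04, 0], [1, 0, 0, -0.018, 0], [1, 0, 0, 0, 0]]}}

```text
time: 22.2
tool_pos: [0.4794, -0.2063, 0.0789]
tool_rot: [-3.106, -0.949, 0.033]
contact_force: [-0.1, 0.4, 0.7]
opening: 0.0916
grip_force: 0.0
```

```bash
python3 st.py; python3 -c "
from h import *
print(np.array(calibration('wrist')['hand_eye']).round(3))"; python3 cup.py w3
```

```text
q [-1.039  0.583  2.362  1.885  0.876 -1.316] p [ 0.4794 -0.2063  0.0789] x [0.582 0.019 0.813] y [ 0.061 -0.998 -0.021] z [ 0.811  0.062 -0.582] az 0.076 tilt 0.95 F [-0.07  0.39  0.68] 22.2
[[ 0.001  0.959  0.282  0.076]
 [ 1.    -0.001  0.001 -0.   ]
 [ 0.001  0.282 -0.959 -0.158]
 [ 0.     0.     0.     1.   ]]
stack 1893 [ 0.6118 -0.1953] 0.0005
cup 4510 [ 0.6027 -0.1941] 0.0003
die 0
{np.float64(0.04): np.int64(281), np.float64(0.043): np.int64(226), np.float64(0.046): np.int64(562), np.float64(0.049): np.int64(349), np.float64(0.052): np.int64(2071), np.float64(0.055): np.int64(387), np.float64(0.058): np.int64(284), np.float64(0.061): np.int64(291), np.float64(0.064): np.int64(310), np.float64(0.067): np.int64(305), np.float64(0.07): np.int64(321), np.float64(0.073): np.int64(342), np.float64(0.076): np.int64(333), np.float64(0.079): np.int64(346), np.float64(0.082): np.int64(359), np.float64(0.085): np.int64(389), np.float64(0.088): np.int64(376), np.float64(0.091): np.int64(404), np.float64(0.094): np.int64(411), np.float64(0.097): np.int64(425), np.float64(0.1): np.int64(431), np.float64(0.103): np.int64(587), np.float64(0.106): np.int64(692), np.float64(0.109): np.int64(682), np.float64(0.112): np.int64(3548), np.float64(0.115): np.int64(200), np.float64(0.118): np.int64(0), np.float64(0.121): np.int64(0), np.float64(0.124): np.int64(0)}
```

{"name": "send_rows", "arguments": {"targets": [[1, 0.035, 0.003, -0.003, 0], [1, 0.035, 0.003, -0.003, 0], [1, 0.03, 0.003, 0, 0], [1, 0.02, 0.002, 0, 0], [1, 0, 0, 0, 0]]}}

```text
time: 22.75
tool_pos: [0.6018, -0.1944, 0.0777]
tool_rot: [-3.117, -0.956, 0.044]
contact_force: [0.6, 0.5, 0.4]
opening: 0.0918
grip_force: 0.0
```

```bash
python3 st.py
```

```text
q [-0.748  0.633  2.13   2.039  0.735 -1.137] p [ 0.6018 -0.1944  0.0777] x [0.577 0.025 0.817] y [ 0.064 -0.998 -0.014] z [ 0.815  0.061 -0.577] az 0.074 tilt 0.956 F [0.65 0.52 0.4 ] 22.75
```

{"name": "send_rows", "arguments": {"targets": [[1, 0.01, 0.001, -0.003, 0], [1, 0.006, 0, -0.003, 0], [1, 0, 0, 0, 0]]}}

```text
time: 23.05
tool_pos: [0.6141, -0.1939, 0.0671]
tool_rot: [-3.109, -0.948, 0.034]
contact_force: [-0.2, 0.3, -1.2]
opening: 0.0918
grip_force: 0.0
```

{"name": "send_rows", "arguments": {"grip_force": 12, "targets": [[0.6, 0, 0, 0, 0], [0.5, 0, 0, 0, 0], [0.4, 0, 0, 0, 0], [0.4, 0, 0, 0, 0], [0.4, 0, 0, 0, 0]]}}

```text
time: 23.55
tool_pos: [0.6135, -0.1937, 0.0666]
tool_rot: [-3.109, -0.947, 0.033]
contact_force: [-2.0, -0.2, 0.3]
opening: 0.0623
grip_force: 12.0
```

```bash
python3 st.py
```

```text
q [-0.724  0.662  2.103  2.063  0.72  -1.135] p [ 0.6135 -0.1937  0.0666] x [0.584 0.019 0.812] y [ 0.06  -0.998 -0.019] z [ 0.81   0.06  -0.584] az 0.074 tilt 0.947 F [-2.03 -0.24  0.33] 23.55
```

{"name": "send_rows", "arguments": {"targets": [[0.4, 0, 0, 0.008, 0], [0.4, 0, 0, 0.01, 0], [0.4, 0, 0, 0.01, 0], [0.4, 0, 0, 0.002, 0], [0.4, 0, 0, 0, 0]]}}

```text
time: 24.05
tool_pos: [0.6138, -0.1936, 0.0971]
tool_rot: [-3.11, -0.948, 0.035]
contact_force: [-0.2, 0.6, -1.7]
opening: 0.0627
grip_force: 12.0
```

```bash
python3 st.py; python3 cup.py w4
```

```text
q [-0.724  0.589  2.094  1.978  0.685 -1.024] p [ 0.6138 -0.1936  0.0971] x [0.583 0.02  0.812] y [ 0.061 -0.998 -0.018] z [ 0.81   0.06  -0.583] az 0.074 tilt 0.948 F [-0.24  0.56 -1.69] 24.05
stack 107 [ 0.6126 -0.1951] 0.0002
cup 943 [ 0.603  -0.1946] 0.0002
die 16821 [ 0.5742 -0.1942] 0.008
{np.float64(0.04): np.int64(0), np.float64(0.043): np.int64(0), np.float64(0.046): np.int64(73), np.float64(0.049): np.int64(41), np.float64(0.052): np.int64(1408), np.float64(0.055): np.int64(314), np.float64(0.058): np.int64(0), np.float64(0.061): np.int64(0), np.float64(0.064): np.int64(0), np.float64(0.067): np.int64(0), np.float64(0.07): np.int64(0), np.float64(0.073): np.int64(0), np.float64(0.076): np.int64(0), np.float64(0.079): np.int64(0), np.float64(0.082): np.int64(2), np.float64(0.085): np.int64(81), np.float64(0.088): np.int64(215), np.float64(0.091): np.int64(171), np.float64(0.094): np.int64(238), np.float64(0.097): np.int64(236), np.float64(0.1): np.int64(261), np.float64(0.103): np.int64(265), np.float64(0.106): np.int64(320), np.float64(0.109): np.int64(491), np.float64(0.112): np.int64(658), np.float64(0.115): np.int64(940), np.float64(0.118): np.int64(1142), np.float64(0.121): np.int64(1156), np.float64(0.124): np.int64(1081)}
```

View pics/w4.png

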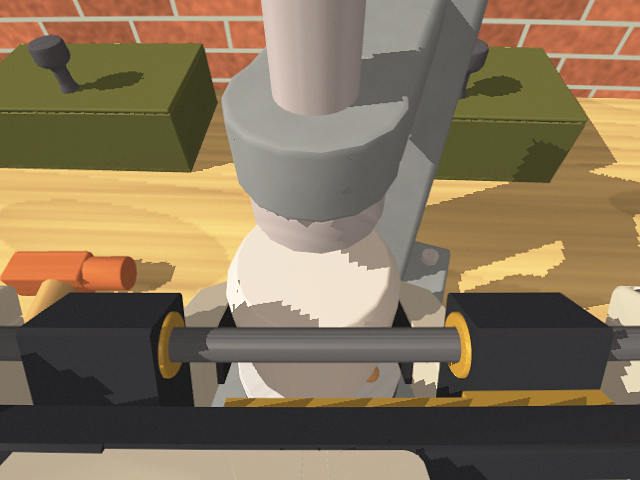

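The cup is lifted and the wrist view shows it at (315,300), held between the pads. Its rim is at about 84 mm, which clears the rivet. I'll retreat along the tool heading.

{"name": "send_rows", "arguments": {"targets": [[0.4, -0.02, -0.0015, 0, 0], [0.4, -0.03, -0.002, 0, 0], [0.4, -0.03, -0.002, 0, 0], [0.4, -0.03, -0.002, 0.01, 0], [0.4, -0.01, 0, 0.03, 0]]}}

```text
time: 24.6
tool_pos: [0.4909, -0.2003, 0.1339]
tool_rot: [-3.098, -0.942, 0.023]
contact_force: [1.9, 0.2, -1.1]
opening: 0.0624
grip_force: 12.0
```

```bash
python3 st.py; python3 - <<'E'
from h import *
from kin import *
f=np.load('top.npz');P=cloud(cam('top'),f['d']);im=f['im']
# mat centre: fit by texture mask: cork brown, height
for (u,v) in((259,323),(253,255),(198,303),(255,199)):
    print((u,v),P[v-3:v+4,u-3:u+4].reshape(-1,3).mean(0).round(4))
hsv=cv2.cvtColor(im,cv2.COLOR_RGB2HSV).astype(int)
pm=(hsv[:,:,0]>125)&(hsv[:,:,0]<150)&(hsv[:,:,1]>80);pm[:280]=0;q=P[pm];print('purple',q.min(0).round(3),q.max(0).round(3))
lap=cv2.GaussianBlur(np.abs(cv2.Laplacian(cv2.cvtColor(im,cv2.COLOR_RGB2GRAY),cv2.CV_32F)),(0,0),2)
g=((hsv[:,:,2]<152)&(hsv[:,:,1]>128)&(hsv[:,:,0]<20)).astype(np.uint8);g[:225]=0;g[286:]=0;g[:,:222]=0;g[:,285:]=0
g=cv2.morphologyEx(g,cv2.MORPH_CLOSE,np.ones((7,7)));g=cv2.morphologyEx(g,cv2.MORPH_OPEN,np.ones((9,9)))
c=max(cv2.findContours(g,0,2)[0],key=cv2.contourArea);e=cv2.fitEllipse(cv2.convexHull(c));print('mat ell',e)
mat=onplane(cam('top'),[e[0]],.006)[0];print('mat',mat.round(4),'diam',onplane(cam('top'),[(e[0][0]-e[1][0]/2,e[0][1]),(e[0][0]+e[1][0]/2,e[0][1])],.006)[:,1].round(4))
s=observe();q=s['qpos'];M0=R.from_euler('xyz',s['tool_rot']).as_matrix();p=np.array(s['tool_pos'])
for dy,wz in((0,.2),(.3,.2),(.636,.2),(.636,.1),(.636,.022)):
    Rz=R.from_euler('z',dy).as_matrix();M=Rz@M0;h=M[:2,2]/np.linalg.norm(M[:2,2])
    w=np.r_[(p[:2] if dy==0 else (mat[:2]+.0145*h if dy>.5 else [.53,0])),wz]
    for t in (.25,.5,.75,1):
        tt=p+(w-p)*t
        f=lambda x:np.r_[(fk2(x,X)[0]-tt)*3,R.from_matrix(fk2(x,X)[1]@M.T).as_rotvec()]
        r=least_squares(f,np.clip(q,lo+1e-6,hi-1e-6),bounds=(lo,hi));q=r.x
    print(dy,w.round(3),q.round(2),r.cost);p=w
E
```

```text
q [-0.994  0.41   2.317  1.736  0.803 -1.025] p [ 0.4909 -0.2003  0.1339] x [0.588 0.013 0.808] y [ 0.058 -0.998 -0.026] z [ 0.807  0.062 -0.588] az 0.077 tilt 0.942 F [ 1.95  0.17 -1.09] 24.6
(259, 323) [0.3318 0.1634 0.0055]
(253, 255) [0.5181 0.176  0.0362]
(198, 303) [0.3914 0.3343 0.0053]
(255, 199) [0.6899 0.1733 0.0059]
purple [-0.291 -1.275 -0.748] [0.581 1.21  1.525]
mat ell ((253.09983825683594, 256.80169677734375), (45.47865676879883, 58.2068977355957), 174.4142608642578)
mat [0.519  0.1791 0.006 ] diam [0.2438 0.1145]
0 [ 0.491 -0.2    0.2  ] [-1.    0.16  2.33  1.5   0.8  -0.7 ] 4.310717602723905e-20
0.3 [0.53 0.   0.2 ] [-0.57  0.14  2.37  1.61  0.72 -0.71] 4.162163383193922e-21
0.636 [0.53  0.189 0.2  ] [-0.18  0.19  2.3   1.64  0.68 -0.69] 8.968464075315004e-23
0.636 [0.53  0.189 0.1  ] [-0.18  0.42  2.43  2.05  0.78 -1.22] 2.3075739011153955e-24
0.636 [0.53  0.189 0.022] [-0.18  0.65  2.49  2.25  0.94 -1.54] 4.656765569993116e-28
```

{"name": "send_rows", "arguments": {"targets": [[0.4, 0, 0, 0.03, 0], [0.4, 0, 0.01, 0.03, 0], [0.4, 0.005, 0.03, 0.01, 0.05], [0.4, 0.005, 0.04, 0, 0.07], [0.4, 0.005, 0.04, 0, 0.07]]}}

```text
time: 25.1
tool_pos: [0.5086, -0.08, 0.2069]
tool_rot: [-3.11, -0.948, 0.227]
contact_force: [-0.1, 0.6, -1.2]
opening: 0.0623
grip_force: 12.0
```

{"name": "send_rows", "arguments": {"targets": [[0.4, 0.005, 0.04, 0, 0.08], [0.4, 0.005, 0.04, 0, 0.08], [0.4, 0.005, 0.04, 0, 0.08], [0.4, 0.005, 0.04, 0, 0.08], [0.4, 0.005, 0.04, 0, 0.08]]}}

```text
time: 25.6
tool_pos: [0.5334, 0.1206, 0.2061]
tool_rot: [-3.107, -0.946, 0.626]
contact_force: [1.1, -0.8, -1.7]
opening: 0.0622
grip_force: 12.0
```

{"name": "send_rows", "arguments": {"targets": [[0.4, 0.0, 0.04, 0, 0.05], [0.4, 0, 0.02, 0, 0], [0.4, 0, 0, 0, 0]]}}

```text
time: 25.9
tool_pos: [0.5325, 0.1815, 0.206]
tool_rot: [-3.106, -0.946, 0.676]
contact_force: [0.3, -0.4, -1.8]
opening: 0.0622
grip_force: 12.0
```

```bash
python3 st.py
```

```text
q [-0.194  0.246  2.203  1.585  0.698 -0.641] p [0.5325 0.1815 0.206 ] x [0.456 0.366 0.811] y [ 0.648 -0.762 -0.021] z [ 0.61   0.535 -0.584] az 0.72 tilt 0.947 F [ 0.32 -0.4  -1.78] 25.9
```

{"name": "send_rows", "arguments": {"targets": [[0.4, 0, 0.002, -0.04, 0], [0.4, 0, 0.002, -0.04, 0], [0.4, 0, 0, -0.04, 0], [0.4, 0, 0, -0.03, 0], [0.4, 0, 0, -0.015, 0]]}}

```text
time: 26.4
tool_pos: [0.5331, 0.1817, 0.0385]
tool_rot: [-3.104, -0.944, 0.668]
contact_force: [0.8, 0.8, -2.0]
opening: 0.0629
grip_force: 12.0
```

{"name": "send_rows", "arguments": {"targets": [[0.4, 0, 0, -0.003, 0], [0.4, 0, 0, 0, 0]]}}

```text
time: 26.6
tool_pos: [0.5338, 0.1822, 0.0382]
tool_rot: [-3.107, -0.947, 0.671]
contact_force: [-0.1, -0.0, -1.3]
opening: 0.0627
grip_force: 12.0
```

```bash
python3 st.py
```

```text
q [-0.189  0.711  2.309  2.163  0.875 -1.421] p [0.5338 0.1822 0.0382] x [0.458 0.363 0.811] y [ 0.644 -0.765 -0.02 ] z [ 0.613  0.531 -0.584] az 0.714 tilt 0.947 F [-0.07 -0.03 -1.31] 26.6
```

{"name": "send_rows", "arguments": {"targets": [[0.4, -0.001, 0.002, -0.005, 0], [0.4, 0, 0.001, -0.005, 0], [0.4, 0, 0, -0.004, 0], [0.4, 0, 0, -0.002, 0], [0.4, 0, 0, 0, 0]]}}

```text
time: 27.1
tool_pos: [0.5327, 0.186, 0.0225]
tool_rot: [-3.109, -0.947, 0.674]
contact_force: [-0.1, 0.1, -1.3]
opening: 0.0622
grip_force: 12.0
```

{"name": "send_rows", "arguments": {"targets": [[0.4, 0, 0, -0.001, 0], [0.4, 0, 0, -0.001, 0], [0.4, 0, 0, 0, 0]]}}

```text
time: 27.4
tool_pos: [0.5327, 0.1859, 0.0206]
tool_rot: [-3.109, -0.947, 0.674]
contact_force: [-0.5, -0.3, -1.2]
opening: 0.0628
grip_force: 12.0
```

{"name": "send_rows", "arguments": {"targets": [[0.4, 0, 0, -0.001, 0], [0.4, 0, 0, 0, 0]]}}

```text
time: 27.6
tool_pos: [0.5327, 0.1859, 0.0196]
tool_rot: [-3.109, -0.947, 0.674]
contact_force: [-0.6, -0.1, -2.7]
opening: 0.0624
grip_force: 12.0
```

{"name": "send_rows", "arguments": {"targets": [[0.4, 0, 0, -0.001, 0], [0.4, 0, 0, 0, 0]]}}

```text
time: 27.8
tool_pos: [0.5327, 0.1859, 0.0185]
tool_rot: [-3.109, -0.947, 0.674]
contact_force: [0.3, -0.6, -0.4]
opening: 0.0624
grip_force: 12.0
```

{"name": "send_rows", "arguments": {"targets": [[0.4, 0, 0, -0.001, 0], [0.4, 0, 0, 0, 0]]}}

```text
time: 28.0
tool_pos: [0.5327, 0.1859, 0.0176]
tool_rot: [-3.109, -0.947, 0.674]
contact_force: [-0.7, 0.5, -1.5]
opening: 0.0624
grip_force: 12.0
```

```bash
python3 - <<'E'
from h import *
F=[]
s=observe()
for i in range(2):
    im,d=read_camera('scene');F.append(observe()['contact_force'])
print(np.round(F,2))
P=cloud(cam('scene'),d);c=np.array([.525,.18])
ok=(d>0)&(np.linalg.norm(P[:,:,:2]-c,axis=2)<.1)
cv2.imwrite('pics/s2.png',cv2.resize(im[200:330,270:450],(720,520),interpolation=cv2.INTER_CUBIC)[:,:,::-1])
E
```

```text
[[-0.59  0.4  -1.57]
 [ 0.12 -0.39 -1.71]]
```

View pics/s2.png

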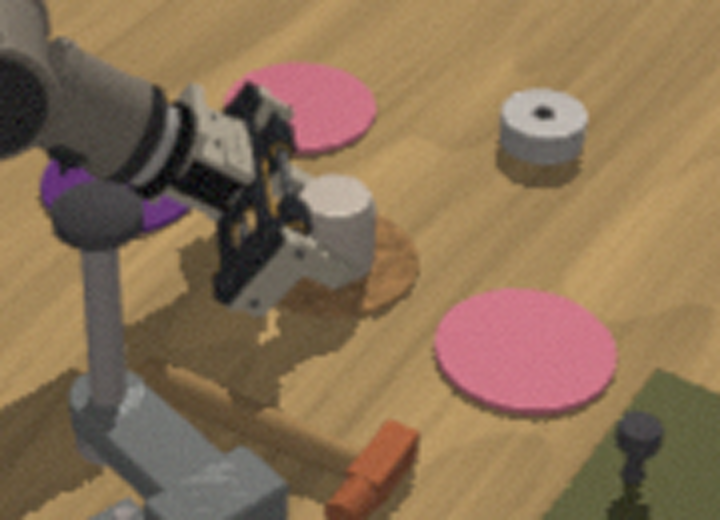

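The scene crop shows the gripped cup upright over the cork mat at (340,230). The force still shows about its weight, so it hasn't touched down yet. I'll lower it further.

{"name": "send_rows", "arguments": {"targets": [[0.4, 0, 0, -0.001, 0], [0.4, 0, 0, 0, 0]]}}

```text
time: 28.3
tool_pos: [0.5328, 0.186, 0.0175]
tool_rot: [-3.109, -0.949, 0.674]
contact_force: [-4.8, -3.4, 6.3]
opening: 0.0626
grip_force: 12.0
```

{"name": "send_rows", "arguments": {"targets": [[0.4, 0, 0, -0.001, 0], [0.4, 0, 0, 0, 0]]}}

```text
time: 28.5
tool_pos: [0.5329, 0.1861, 0.0173]
tool_rot: [-3.11, -0.951, 0.674]
contact_force: [-7.8, -5.7, 12.6]
opening: 0.0625
grip_force: 12.0
```

{"name": "send_rows", "arguments": {"targets": [[0.4, 0, 0, 0.001, 0], [0.4, 0, 0, 0.0007, 0], [0.7, 0, 0, 0, 0], [0.8, 0, 0, 0, 0], [1, 0, 0, 0, 0]]}}

```text
time: 29.0
tool_pos: [0.5328, 0.1859, 0.0173]
tool_rot: [-3.109, -0.947, 0.674]
contact_force: [0.2, -0.9, -1.3]
opening: 0.0757
grip_force: 0.0
```

{"name": "send_rows", "arguments": {"targets": [[1, 0, 0, 0, 0], [1, 0, 0, 0, 0]]}}

```text
time: 29.2
tool_pos: [0.5327, 0.1859, 0.0173]
tool_rot: [-3.109, -0.947, 0.674]
contact_force: [-0.1, -0.3, -0.5]
opening: 0.0896
grip_force: 0.0
```

```bash
python3 st.py; python3 - <<'E'
from h import *
from scipy.optimize import least_squares
s=observe();im,d=read_camera('wrist');P=cloud(cam('wrist',s),d);A=np.array([.523,.179])
ok=(d>0)&(np.linalg.norm(P[:,:,:2]-A,axis=2)<.045)
z=P[ok][:,2];h=np.histogram(z,bins=np.arange(-.004,.09,.004));print(dict(zip(h[1].round(3),h[0])))
q=P[ok&(P[:,:,2]>.06)];print('top',len(q));
if len(q)>50:
    c=np.linalg.lstsq(np.c_[q[:,:2]-A,np.ones(len(q))],q[:,2],rcond=None)[0];print(c.round(4),'cen',q.mean(0).round(4))
E
```

```text
q [-0.179  0.775  2.31   2.215  0.913 -1.491] p [0.5327 0.1859 0.0173] x [0.456 0.364 0.812] y [ 0.644 -0.764 -0.019] z [ 0.613  0.532 -0.584] az 0.714 tilt 0.948 F [-0.13 -0.35 -0.49] 29.2
{np.float64(-0.004): np.int64(0), np.float64(0.0): np.int64(47), np.float64(0.004): np.int64(4052), np.float64(0.008): np.int64(276), np.float64(0.012): np.int64(287), np.float64(0.016): np.int64(388), np.float64(0.02): np.int64(416), np.float64(0.024): np.int64(443), np.float64(0.028): np.int64(468), np.float64(0.032): np.int64(502), np.float64(0.036): np.int64(452), np.float64(0.04): np.int64(413), np.float64(0.044): np.int64(294), np.float64(0.048): np.int64(258), np.float64(0.052): np.int64(223), np.float64(0.056): np.int64(805), np.float64(0.06): np.int64(1211), np.float64(0.064): np.int64(15819), np.float64(0.068): np.int64(0), np.float64(0.072): np.int64(0), np.float64(0.076): np.int64(0), np.float64(0.08): np.int64(49), np.float64(0.084): np.int64(2926)}
top 24270
[-0.3521 -0.2748  0.0661] cen [0.5136 0.1698 0.0719]
```

{"name": "send_rows", "arguments": {"targets": [[1, -0.006, -0.0055, 0.006, 0], [1, -0.012, -0.0105, 0.012, 0], [1, -0.02, -0.018, 0.02, 0], [1, -0.024, -0.021, 0.024, 0], [1, -0.024, -0.021, 0.024, 0]]}}

```text
time: 29.75
tool_pos: [0.445, 0.1097, 0.1039]
tool_rot: [-3.107, -0.946, 0.673]
contact_force: [0.2, -0.5, -0.5]
opening: 0.0919
grip_force: 0.0
```

{"name": "send_rows", "arguments": {"targets": [[1, -0.02, -0.018, 0.03, 0], [1, 0, 0, 0.045, 0], [1, 0, 0, 0.045, 0], [1, 0.0, 0, 0.045, 0], [1, 0, 0, 0.04, 0]]}}

```text
time: 30.25
tool_pos: [0.427, 0.0921, 0.293]
tool_rot: [-3.109, -0.951, 0.675]
contact_force: [0.8, 0.0, 1.1]
opening: 0.0916
grip_force: 0.0
```

```bash
python3 st.py; python3 - <<'E'
from h import *
s=observe();im,d=read_camera('wrist');P=cloud(cam('wrist',s),d)
q=P[(d>0)&(np.linalg.norm(P[:,:,:2]-[.523,.179],axis=2)<.05)]
t=q[(q[:,2]>.06)&(q[:,2]<.075)];c=np.linalg.lstsq(np.c_[t[:,:2]-t[:,:2].mean(0),np.ones(len(t))],t[:,2],rcond=None)[0];print('cup top',t.mean(0).round(4),'slope',c.round(3))
im,d=read_camera('top');cv2.imwrite('pics/t2.png',im[150:330,140:480,::-1])
E
```

```text
q [-0.642 -0.118  2.272  1.116  1.088 -0.378] p [0.427  0.0921 0.293 ] x [0.453 0.363 0.814] y [ 0.645 -0.764 -0.019] z [ 0.615  0.534 -0.58 ] az 0.714 tilt 0.951 F [0.75 0.01 1.11] 30.25
cup top [0.5216 0.1763 0.0648] slope [0.023 0.018 0.065]
```

View pics/t2.png

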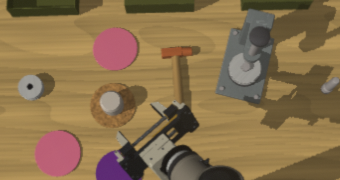

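The top crop shows the cup on the cork mat at (112,103); the hammer (178,75) and spare plates (30,87) haven't moved. The cup top is at (0.522, 0.176, 0.065), so it is standing on the mat. Next I'll look at the uncovered rivet from the front.

{"name": "send_rows", "arguments": {"grip_force": 20, "targets": [[0, 0, -0.04, 0, -0.08], [0, 0, -0.04, 0, -0.08], [0, 0.01, -0.04, -0.01, -0.08], [0, 0.01, -0.04, -0.01, -0.08], [0, 0.01, -0.04, -0.01, -0.08]]}}

```text
time: 30.85
tool_pos: [0.4575, -0.1093, 0.2599]
tool_rot: [-3.106, -0.951, 0.269]
contact_force: [0.4, -0.3, -0.2]
opening: 0.0565
grip_force: 0.0
```

{"name": "send_rows", "arguments": {"targets": [[0, 0.01, -0.04, -0.015, -0.08], [0, 0.01, -0.04, -0.015, -0.08], [0, 0, -0.01, -0.01, 0], [0, 0, 0, 0, 0]]}}

```text
time: 31.25
tool_pos: [0.4773, -0.1982, 0.219]
tool_rot: [-3.101, -0.95, 0.108]
contact_force: [-0.7, 0.3, 0.1]
opening: 0.0245
grip_force: 0.0
```

```bash
python3 st.py; python3 - <<'E'
from h import *
from scipy.optimize import least_squares
s=observe();im,d=read_camera('wrist');P=cloud(cam('wrist',s),d);A=np.array([.6115,-.1955])
np.savez('w5.npz',im=im,P=P,d=d)
rr=np.linalg.norm(P[:,:,:2]-A,axis=2);ok=(d>0)
for nm,m in(('<16mm',rr<.016),('20-40mm',(rr>.02)&(rr<.04))):
    h=np.histogram(P[ok&m][:,2],bins=np.arange(.045,.1,.002));print(nm,dict(zip(h[1].round(3).tolist(),h[0].tolist())))
h=np.histogram(P[ok&(rr<.03)][:,2],bins=np.arange(.15,.35,.004));print(dict(zip(h[1].round(3).tolist(),h[0].tolist())))
k=P[ok&(rr<.035)&(P[:,:,2]>.318)];print('knob',len(k),k.min(0),k.max(0)) if len(k) else 0
E
```

```text
q [-1.059  0.199  2.218  1.347  0.9   -0.625] p [ 0.4773 -0.1982  0.219 ] x [0.578 0.063 0.813] y [ 0.141 -0.99  -0.024] z [ 0.804  0.128 -0.581] az 0.158 tilt 0.951 F [-0.72  0.29  0.12] 31.25
<16mm {0.045: 0, 0.047: 0, 0.049: 0, 0.051: 9, 0.053: 168, 0.055: 48, 0.057: 27, 0.059: 26, 0.061: 27, 0.063: 47, 0.065: 337, 0.067: 17, 0.069: 0, 0.071: 0, 0.073: 0, 0.075: 0, 0.077: 0, 0.079: 0, 0.081: 0, 0.083: 0, 0.085: 0, 0.087: 0, 0.089: 0, 0.091: 0, 0.093: 0, 0.095: 0, 0.097: 0}
20-40mm {0.045: 0, 0.047: 0, 0.049: 0, 0.051: 90, 0.053: 2446, 0.055: 265, 0.057: 0, 0.059: 0, 0.061: 0, 0.063: 0, 0.065: 0, 0.067: 0, 0.069: 0, 0.071: 0, 0.073: 0, 0.075: 0, 0.077: 0, 0.079: 0, 0.081: 0, 0.083: 0, 0.085: 0, 0.087: 0, 0.089: 0, 0.091: 0, 0.093: 0, 0.095: 0, 0.097: 0}
{0.15: 0, 0.154: 0, 0.158: 0, 0.162: 9, 0.166: 185, 0.17: 193, 0.174: 193, 0.178: 94, 0.182: 235, 0.186: 267, 0.19: 295, 0.194: 289, 0.198: 711, 0.202: 1201, 0.206: 137, 0.21: 138, 0.214: 144, 0.218: 156, 0.222: 157, 0.226: 165, 0.23: 166, 0.234: 179, 0.238: 178, 0.242: 193, 0.246: 197, 0.25: 216, 0.254: 218, 0.258: 223, 0.262: 236, 0.266: 266, 0.27: 253, 0.274: 277, 0.278: 275, 0.282: 295, 0.286: 308, 0.29: 310, 0.294: 236, 0.298: 0, 0.302: 0, 0.306: 0, 0.31: 0, 0.314: 0, 0.318: 0, 0.322: 0, 0.326: 0, 0.33: 0, 0.334: 0, 0.338: 0, 0.342: 0}
```

{"name": "send_rows", "arguments": {"targets": [[0, 0, 0, 0.045, 0], [0, 0, 0, 0.045, 0], [0, 0, 0, 0.045, 0], [0, 0.01, 0, 0.04, 0], [0, 0.04, 0.001, 0, 0]]}}

```text
time: 31.8
tool_pos: [0.528, -0.1974, 0.4036]
tool_rot: [-3.125, -0.959, 0.127]
contact_force: [-0.4, -1.6, -0.3]
opening: 0.0004
grip_force: 0.0
```

{"name": "send_rows", "arguments": {"targets": [[0, 0.04, 0.001, 0, 0], [0, 0.03, 0.001, 0, 0], [0, 0.018, 0, 0, 0], [0, 0, 0, 0, 0]]}}

```text
time: 32.2
tool_pos: [0.6169, -0.1929, 0.3959]
tool_rot: [-3.106, -0.952, 0.117]
contact_force: [0.6, -0.5, 0.3]
opening: 0.0003
grip_force: 0.0
```

```bash
python3 st.py; python3 - <<'E'
from h import *
s=observe();im,d=read_camera('top');P=cloud(cam('top'),d)
k=P[(d>0)&(np.linalg.norm(P[:,:,:2]-[.611,-.195],axis=2)<.04)&(P[:,:,2]>.32)&(P[:,:,2]<.345)];print(len(k),k.mean(0),k.min(0),k.max(0))
im,d=read_camera('scene');cv2.imwrite('pics/s3.png',cv2.resize(im[180:380,200:420],(660,600),interpolation=cv2.INTER_CUBIC)[:,:,::-1])
E
```

```text
q [-0.754  0.137  1.698  0.983  0.887  0.192] p [ 0.6169 -0.1929  0.3959] x [0.576 0.068 0.814] y [ 0.145 -0.989 -0.02 ] z [ 0.804  0.13  -0.58 ] az 0.16 tilt 0.952 F [ 0.63 -0.47  0.29] 32.2
73 [ 0.61403225 -0.17870426  0.3339617 ] [ 0.59402514 -0.18671091  0.32357942] [ 0.6321738  -0.16992976  0.3420833 ]
```

View pics/s3.png

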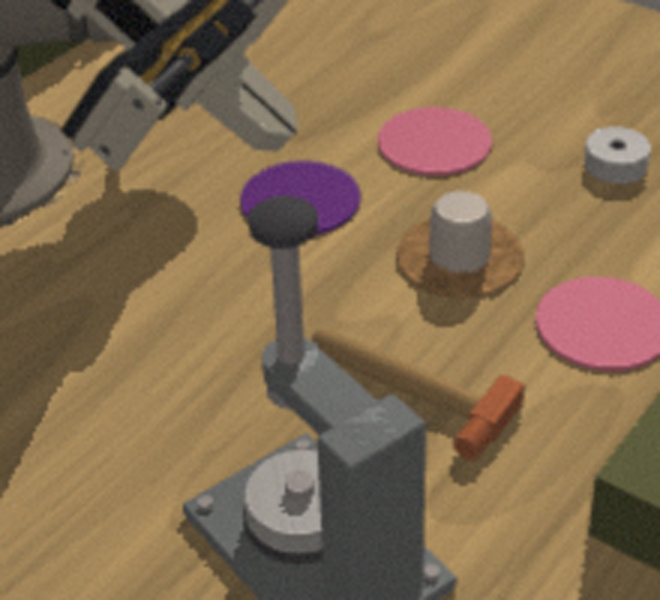

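The crop shows the shut fingertips at (275,135), above the knob at (283,215). The cup stands on the cork mat at (460,235) and the rivet is visible on the stack at (298,485), about 12 mm proud. I expect die contact with the TCP at a height of about 0.245 m.

{"name": "send_rows", "arguments": {"targets": [[0, 0, -0.002, -0.03, 0], [0, 0, 0, -0.014, 0], [0, 0, 0, 0, 0]]}}

```text
time: 32.6
tool_pos: [0.6146, -0.1963, 0.3501]
tool_rot: [-3.102, -0.95, 0.11]
contact_force: [0.6, -0.4, 0.3]
opening: 0.0004
grip_force: 0.0
```

{"name": "send_rows", "arguments": {"targets": [[0, 0, 0, -0.003, 0], [0, 0, 0, -0.003, 0], [0, 0, 0, -0.003, 0]]}}

```text
time: 32.9
tool_pos: [0.6164, -0.1971, 0.3445]
tool_rot: [-3.11, -0.954, 0.116]
contact_force: [-1.0, -0.6, 2.8]
opening: 0.0006
grip_force: 1.4
```

{"name": "send_rows", "arguments": {"targets": [[0, 0, 0, -0.005, 0], [0, 0, 0, -0.005, 0], [0, 0, 0, -0.005, 0]]}}

```text
time: 33.2
tool_pos: [0.6164, -0.197, 0.3284]
tool_rot: [-3.108, -0.953, 0.115]
contact_force: [-0.6, 0.1, 2.8]
opening: 0.0003
grip_force: 1.5
```

```bash
python3 st.py
```

```text
q [-0.761  0.204  1.815  1.128  0.799 -0.026] p [ 0.6164 -0.197   0.3284] x [0.575 0.067 0.815] y [ 0.142 -0.99  -0.019] z [ 0.806  0.127 -0.579] az 0.156 tilt 0.954 F [-0.61  0.08  2.84] 33.2
```

{"name": "send_rows", "arguments": {"targets": [[0, 0, 0, -0.01, 0], [0, 0, 0, -0.01, 0], [0, 0, 0, -0.01, 0], [0, 0, 0, -0.01, 0], [0, 0, 0, 0, 0]]}}

```text
time: 33.7
tool_pos: [0.6158, -0.1966, 0.2864]
tool_rot: [-3.104, -0.95, 0.112]
contact_force: [-0.0, -0.6, -0.3]
opening: 0.0004
grip_force: 0.0
```

{"name": "send_rows", "arguments": {"targets": [[0, 0, 0, -0.01, 0], [0, 0, 0, -0.01, 0], [0, 0, 0, -0.008, 0], [0, 0, 0, 0, 0]]}}

```text
time: 34.1
tool_pos: [0.6161, -0.1966, 0.2594]
tool_rot: [-3.105, -0.951, 0.113]
contact_force: [-0.4, -0.3, 0.9]
opening: 0.0005
grip_force: 0.1
```

{"name": "send_rows", "arguments": {"targets": [[0, 0, 0, -0.003, 0], [0, 0, 0, -0.003, 0], [0, 0, 0, -0.002, 0]]}}

```text
time: 34.4
tool_pos: [0.6163, -0.1967, 0.2525]
tool_rot: [-3.108, -0.953, 0.115]
contact_force: [-0.5, 0.1, 2.4]
opening: 0.0004
grip_force: 1.4
```

{"name": "send_rows", "arguments": {"targets": [[0, 0, 0, -0.001, 0], [0, 0, 0, -0.001, 0]]}}

```text
time: 34.6
tool_pos: [0.6163, -0.1968, 0.2504]
tool_rot: [-3.107, -0.953, 0.115]
contact_force: [-1.0, 1.1, 2.4]
opening: 0.0002
grip_force: 1.3
```

{"name": "send_rows", "arguments": {"targets": [[0, 0, 0, -0.001, 0], [0, 0, 0, -0.001, 0]]}}

```text
time: 34.8
tool_pos: [0.6163, -0.1968, 0.2484]
tool_rot: [-3.107, -0.953, 0.115]
contact_force: [-1.3, 1.7, 2.6]
opening: 0.0007
grip_force: 1.3
```

{"name": "send_rows", "arguments": {"targets": [[0, 0, 0, -0.001, 0], [0, 0, 0, -0.001, 0]]}}

```text
time: 35.0
tool_pos: [0.6163, -0.1968, 0.2463]
tool_rot: [-3.107, -0.953, 0.115]
contact_force: [-0.2, 0.7, 3.2]
opening: 0.0006
grip_force: 1.3
```

{"name": "send_rows", "arguments": {"targets": [[0, 0, 0, -0.001, 0]]}}

```text
time: 35.1
tool_pos: [0.6164, -0.1967, 0.2457]
tool_rot: [-3.107, -0.954, 0.115]
contact_force: [-3.5, 1.6, 6.7]
opening: 0.0004
grip_force: 3.6
```

{"name": "send_rows", "arguments": {"targets": [[0, 0, 0, -0.001, 0]]}}

```text
time: 35.2
tool_pos: [0.6166, -0.1968, 0.2454]
tool_rot: [-3.108, -0.955, 0.116]
contact_force: [-6.6, 2.0, 11.9]
opening: 0.0002
grip_force: 5.7
```

{"name": "send_rows", "arguments": {"targets": [[0, 0, 0, -0.0007, 0], [0, 0, 0, 0, 0]]}}

```text
time: 35.4
tool_pos: [0.6166, -0.1968, 0.2454]
tool_rot: [-3.109, -0.956, 0.116]
contact_force: [-7.4, 1.7, 11.2]
opening: 0.0
grip_force: 5.6
```

{"name": "send_rows", "arguments": {"targets": [[0, 0, 0, -0.001, 0], [0, 0, 0, 0, 0]]}}

```text
time: 35.6
tool_pos: [0.6167, -0.1968, 0.2452]
tool_rot: [-3.11, -0.957, 0.117]
contact_force: [-10.9, 2.3, 14.3]
opening: 0.0005
grip_force: 7.7
```

{"name": "send_rows", "arguments": {"targets": [[0, -0.001, 0, -0.0006, 0], [0, 0, 0, 0, 0]]}}

```text
time: 35.8
tool_pos: [0.6164, -0.1968, 0.2452]
tool_rot: [-3.11, -0.958, 0.117]
contact_force: [-3.2, 2.6, 15.1]
opening: 0.0008
grip_force: 7.1
```

{"name": "send_rows", "arguments": {"targets": [[0, -0.0005, 0, -0.0007, 0], [0, 0, 0, 0, 0]]}}

```text
time: 36.0
tool_pos: [0.6163, -0.1968, 0.2452]
tool_rot: [-3.11, -0.96, 0.118]
contact_force: [-3.5, 3.6, 15.5]
opening: 0.0006
grip_force: 7.9
```

{"name": "send_rows", "arguments": {"targets": [[0, 0, 0, 0, 0], [0, 0, 0, 0, 0], [0, 0, 0, 0, 0], [0, 0, 0, 0, 0], [0, 0, 0, 0, 0]]}}

```text
time: 36.5
tool_pos: [0.6163, -0.1968, 0.2452]
tool_rot: [-3.11, -0.959, 0.118]
contact_force: [-3.0, 2.5, 15.5]
opening: 0.0007
grip_force: 7.9
```

{"name": "send_rows", "arguments": {"targets": [[0, 0, 0, 0, 0], [0, 0, 0, 0, 0], [0, 0, 0, 0, 0], [0, 0, 0, 0, 0], [0, 0, 0, 0, 0]]}}

```text
time: 37.0
tool_pos: [0.6163, -0.1968, 0.2452]
tool_rot: [-3.11, -0.959, 0.118]
contact_force: [-2.9, 3.5, 16.9]
opening: 0.0004
grip_force: 7.9
```

{"name": "send_rows", "arguments": {"targets": [[0, 0, 0, 0.001, 0], [0, 0, 0, 0.002, 0], [0, 0, 0, 0.004, 0], [0, 0, 0, 0.02, 0], [0, -0.01, 0, 0.03, 0]]}}

```text
time: 37.5
tool_pos: [0.6043, -0.1966, 0.2963]
tool_rot: [-3.102, -0.948, 0.11]
contact_force: [1.0, -0.9, 1.1]
opening: 0.0008
grip_force: 0.0
```

{"name": "send_rows", "arguments": {"targets": [[0, -0.03, 0, 0.03, 0], [0, -0.03, 0, 0.02, 0], [0, -0.02, 0, 0, 0], [0, 0, 0, 0, 0], [0, 0, 0, 0, 0]]}}

```text
time: 38.0
tool_pos: [0.5247, -0.1973, 0.348]
tool_rot: [-3.107, -0.952, 0.113]
contact_force: [0.3, -0.5, 1.0]
opening: 0.0005
grip_force: 0.0
```

```bash
python3 st.py; python3 - <<'E'
from h import *
im,d=read_camera('scene');cv2.imwrite('pics/s4.png',cv2.resize(im[180:380,200:420],(660,600),interpolation=cv2.INTER_CUBIC)[:,:,::-1])
s=observe();im,d=read_camera('wrist');P=cloud(cam('wrist',s),d);rr=np.linalg.norm(P[:,:,:2]-[.6115,-.1955],axis=2)
k=P[(d>0)&(rr<.03)&(P[:,:,2]>.205)];print('knob top z',np.percentile(k[:,2],[50,90,99]).round(4))
E
```

```text
q [-0.939  0.044  1.944  1.089  0.956 -0.082] p [ 0.5247 -0.1973  0.348 ] x [0.576 0.065 0.815] y [ 0.14 -0.99 -0.02] z [ 0.805  0.126 -0.58 ] az 0.155 tilt 0.953 F [ 0.31 -0.54  1.04] 38.0
knob top z [0.2365 0.2377 0.2382]
```

View pics/s4.png

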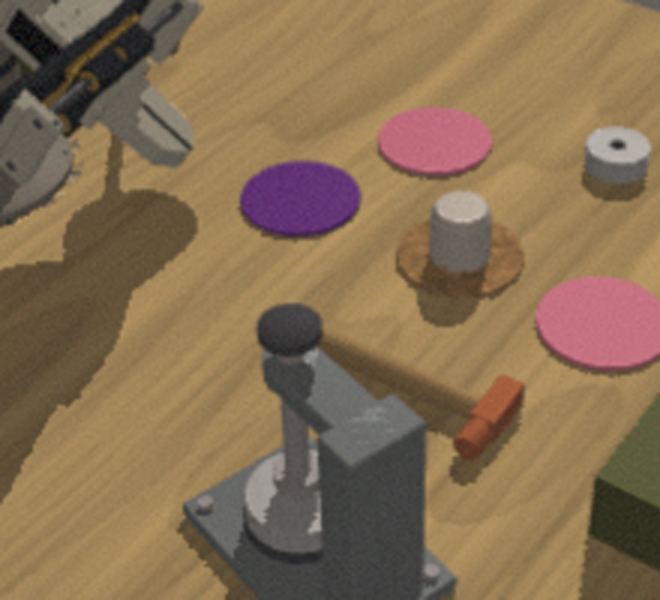

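The plunger is down with its knob at (290,330) and its top at 0.237 m, so the die is resting on the rivet. The cup stands on the cork mat at (460,235), and the arm is clear of everything.

```bash
python3 -c "
from cell import hand_in
print(hand_in())"
```

```text
the job is handed in; nothing more can be done
None
```

I've handed the job in. The cup stands bottom up on the cork mat, and the plunger was held on the rivet at about 15.5–17 N for over a second, then left down on it. Because the moves couldn't set tilt, I tilted the tool by driving the arm against its reach limits. One elbow joint repeatedly read 0.036–0.038 rad there, just under its 0.04 lower limit, which might count against the joint-range rule; no verdict came back.

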